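# Board up to dry, drain slide held at the mark

## Task

Put the chopping board up to dry: lift it out of the wire holder, lean it back against the rail of the drying stand, roughly centred, square to the stand and with its foot on the tray behind the low ridge, and let go of it. Then open the stand's drain: pull the spring-return slide out by its bar handle until its pointer is level with the small mark collar on the guide rod beside it, and keep it there with the fingers; finish while still holding it. Leave the board leaning and the other things where they stand.

Things in the scene. Friction and masses are not known exactly. Their poses are not given: they have to be found in the camera images.
- drying_stand: Drying stand, fixed: grey tray 180 mm deep (x) x 210 mm wide (y); origin at the middle of its underside, z up, front at -x. Tray floor 30 mm above the worktop, rim 38 mm. The low ridge on the floor runs along y, 10 mm tall, rear face at x = -30 mm. Two steel guide rods run out of the front along -x at y = +-62 mm, 12 mm above the worktop, joined at x = -200 mm.
- lean_rail (a point): Middle of the stand's lean rail: steel, round, 10 mm thick, along the stand's y, at its x = +25 mm, 135 mm above the worktop, on posts at y = +-95 mm (a thinner rail lies below, at 85 mm). A board with its foot against the ridge leans on it about 20 degrees off upright, its top towards the stand's +x.
- chopping_board: Wooden chopping board, 160 mm wide (y), 185 mm tall (z), 12 mm thick (x), 0.17 to 0.35 kg, with a small hanging hole in one upper corner. Origin at the middle of its lower edge; z runs up the board, x is square to its face. It starts standing upright in the slot of the wire holder.
- board_top (a point): Middle of the board's upper edge, 185 mm from its origin.
- wire_holder: Wire holder, fixed: wooden base 100 (x) x 165 (y) x 12 mm, origin at the middle of its underside; two upright wire hoops, 136 mm wide, tops 78 mm above the worktop, on either side of a 16 mm slot along y, in which the board stands, 12 mm above the worktop. The board comes out straight up.
- drain_slide: Drain slide: flat metal slide with an upright steel D handle. Origin: middle of the handle's bar, round, 12 mm thick, 68 mm long along y, 56 mm above the worktop, free in front and behind. Axes as the stand's. Shut, the bar is at stand x = -130 mm. Pulls out along -x up to 62 mm; its spring draws it shut with about 3 N, plus 1.1 N per 10 mm. A thin pointer at the bar's x sticks out to -y.
- mark_collar: Mark collar: black, 6x18x18 mm (x, y, z), fixed on the stand's right (-y) guide rod; origin at its middle, axes as the stand's. The slide is at the mark when its pointer, and so its bar, is at the collar's x in the stand's frame, 28 to 50 mm out from shut.
- lime: Bystander: lime, about 60x48x48 mm; origin at the middle of its underside.
- katori: Bystander: small steel bowl standing upside down, 84 wide, 45 mm; origin at the middle of its underside.
- garlic: Bystander: bulb of garlic, about 60 mm; origin at the middle of its underside.
- brush: Bystander: wooden scrubbing brush, 61x154x46 mm; origin at the middle of its underside.

How it is judged:
By the outcome, as a careful person would: the job done as asked, in the order asked, and still so for the second after the job is handed in, while the arm keeps its last pose, push and grip.
It also fails if it takes over 48 s, if anything falls off the work surface, if the arm or the gripper's body presses on something with over 40 N, if the wrist force passes 120 N, or if a joint passes its speed limit or range.

## Robot

A 6-joint arm with a two-finger parallel gripper is mounted at the origin on a cart in front of the work surface, level with it; the furniture and walls round the work are solid. World frame = base frame: x ahead of the robot, y to its left, z up, the work surface at z = 0. Lengths are in mm, angles in degrees, forces in N, time in s.
With the tool pointing down it reaches from about 350 to 850 mm from the base axis. Payload 8.1 kg.
Tool frame: the origin (TCP) lies midway between the tips of the shut fingers; the grasp point (between the pads) lies 19 mm behind it; x points along the fingers, y is the direction in which the jaws open and shut, and the axes are right-handed (so a half turn about x gives the same grasp; the last joint's range is limited). The gripper opens to 85 mm and grips with 20 to 120 N. Pads are 22 mm wide; open, the fingers measure 114 mm over their backs; the gripper's body (76 mm by 85 mm) begins 54 mm behind the grasp point. The pads swing forward as they close: fully open they stand 13 mm farther back than shut.
Start: joints at [62.372, 7.471, 85.268, -0, 87.261, -4.893], TCP at [231.861, 553.395, 231.292] pointing down, gripper open.
Joint ranges: [-169.43, 169.43], [-51.17, 129.36], [1.28, 143.12], [-76.62, 256.62], [0, 156.53], [-152.29, 152.29]. Speed limits (degrees/s): [136.94, 136.94, 159.86, 180, 180, 180].

## Interface

Orientations are given as [roll, pitch, yaw] about the fixed x, y, z axes, in that order (R = Rz(yaw) Ry(pitch) Rx(roll)).
In Python, from bench import sense, snapshot, hand_in gives the robot as it stands.
- The arm moves only by the tool drive_tool, never from a script. Its argument "deltas" is a list of rows, each a list of 7 numbers: the closure in counts, from 0 (fully open) to 255 (shut), then the shift along the tool's x, y, z in m, then the turn, a rotation vector about the tool's x, y, z in rad. A call has exactly 10 rows; each row is the pose to reach, as a shift and turn from the pose commanded when the call began, along the tool's axes at that moment; what a row does not reach only later rows make up. A row lasts 1/12 s, in which the tool goes at most 41.7 mm and 7.16 degrees, less where a joint would pass 70% of its speed; a pose out of reach is approached as far as the arm can. A call with a gripper value outside its range is refused whole. The fingers move at their own pace and stop on an object; "squeeze" is the grip in N (left out, the last holds). Time passes only in rows, so rows that repeat a pose let the fingers close, or fill a call up. It gives the time, the measured TCP pose, the force and the opening at its end, in the units of the state.
- sense(): the state, without advancing time (a new reading comes with each control period).
- snapshot(name): name is "side" or "top" or "wrist"; returns a dict with "frame" (480x640x3 uint8, blue, green, red), "fx", "fy", "cx", "cy" (pixels), "rvec" (rotation vector, rad) and "tvec" (3), from world to camera coordinates, as OpenCV has them. Camera axes: x right, y down, z forward; pixel columns grow to the right and rows downward; lengths in mm; the calibration is good to about 2 mm. A picture is of the moment at which its call begins. There is no depth.
- hand_in(): hands the job in, once; it reports no verdict.
The state is a dict: "time": time; "joint_pos": joint angles; "qd": joint speeds; "joint_efforts": joint torques, N m; "tool_pos": TCP position; "tcp_rot": TCP orientation; "ft_force": force on the tool from outside, world axes, zero at the start; "wrist_torque": the same for the moment, N m; "finger_gap": finger opening in mm.
Only numpy, scipy, OpenCV 4.12 (cv2) and the standard library are available. Lean on these libraries where they do the work, as an engineer would, in place of code of your own. Each camera call takes 0.05 s, during which the arm holds its last target.

## Working session

There is one attempt and no reset: what is moved stays moved. The work goes in short steps, Python scripts to look and compute and a tool call to move; the robot and the scene stay as the last step left them, time stands still between calls to the robot, and variables do not carry over. Pictures are saved under pics/ and viewed, and the job is handed in when it is done.

Besides the shell and the picture viewer there is one more tool, called after "Request:" in YAML: its name, and indented under it one key for each argument. drive_tool: Moves the arm, as the interface text tells. Its arguments: {"type":"object","properties":{"deltas":{"type":"array","items":{"type":"array","items":{"type":"number"}}},"squeeze":{"type":"number"}},"required":["deltas"]}

```bash
mkdir -p pics; ls; python3 - <<'E'
from bench import sense,snapshot
import cv2
print(sense())
for n in ["side","top","wrist"]:
    s=snapshot(n); cv2.imwrite(f"pics/{n}0.png",s["frame"]); print(n,{k:s[k] for k in s if k!="frame"})
E
```

```text
pics
{'time': 0.0, 'joint_pos': array([ 6.23731540e+01,  7.51555700e+00,  8.53284392e+01, -9.07155565e-05,
        8.72628154e+01, -4.89147193e+00]), 'qd': array([-0.0057405 , -0.0499028 , -0.0029807 ,  0.02604208, -0.00324031,
        0.05397631]), 'joint_efforts': array([-1.80516148e-03, -5.69405973e+01, -5.00557387e+01, -2.90389371e-04,
        1.49467302e-02, -2.00429395e-05]), 'tool_pos': array([231.59348072, 552.90467261, 230.24781723]), 'tcp_rot': array([ -94.84287029,   89.89318837, -117.57823997]), 'ft_force': array([ 0.21113673, -0.02977031, -0.31790094]), 'wrist_torque': array([0.01343959, 0.01269024, 0.01031155]), 'finger_gap': 85.42310634833163}
side {'fx': 536.7244125231526, 'fy': 536.7244125231526, 'cx': 316.7965617531986, 'cy': 235.75534443654732, 'rvec': array([ 0.68607588,  2.85571575, -0.73989272]), 'tvec': array([ 494.71202604, -172.53491734, 1506.00242327])}
top {'fx': 563.6542270712617, 'fy': 563.6542270712617, 'cx': 323.81332936320626, 'cy': 234.79213584884678, 'rvec': array([ 2.18494793, -2.21610989,  0.06661448]), 'tvec': array([  -2.83725743,  528.84893615, 1607.61973382])}
wrist {'fx': 401.9995201028665, 'fy': 401.9995201028665, 'cx': 320.3000102728895, 'cy': 244.540702280168, 'rvec': array([-2.40707671, -1.60267963, -0.23220371]), 'tvec': array([-598.6912464 ,  -34.29859365,  378.51586315])}
```

View pics/side0.png

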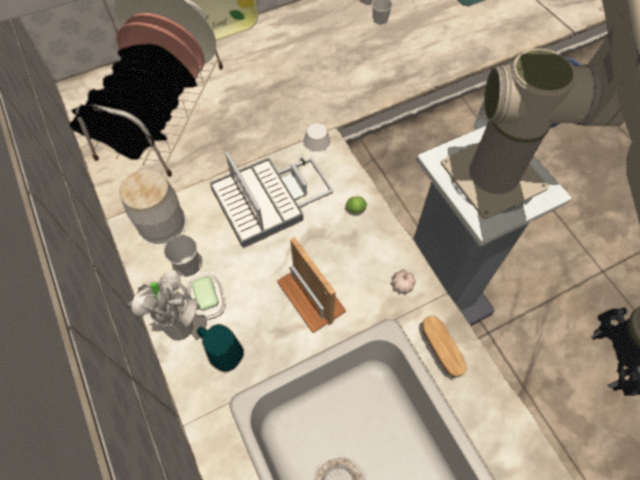

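View pics/top0.png

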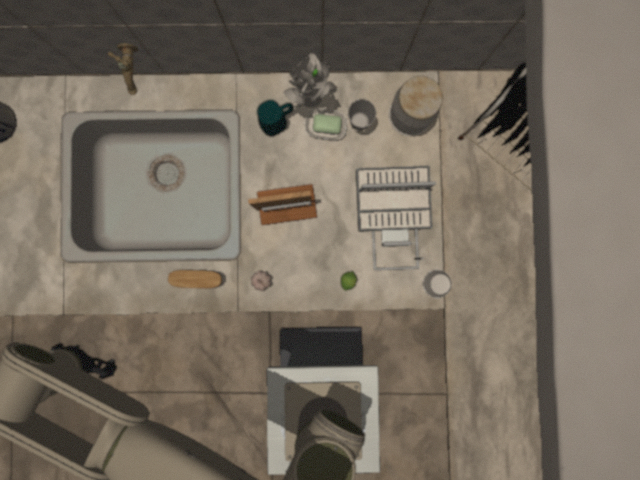

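View pics/wrist0.png

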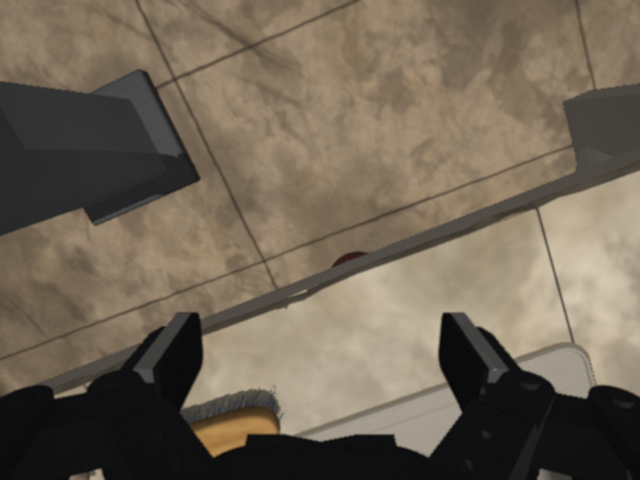

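The views show the board in its holder (top ≈ 286,203), the stand (top ≈ 394,198) with its slide (≈ 397,240), and the bystanders along the front edge. I'll enlarge these areas.

```bash
cat > h.py <<'E'
import numpy as np, cv2
from bench import sense,snapshot
from scipy.spatial.transform import Rotation as Ro
def K(s): return np.array([[s['fx'],0,s['cx']],[0,s['fy'],s['cy']],[0,0,1.]])
def ray(s,u,v):
    R=cv2.Rodrigues(s['rvec'])[0]; c=-R.T@s['tvec']
    return c,R.T@np.array([(u-s['cx'])/s['fx'],(v-s['cy'])/s['fy'],1])
def onz(s,u,v,z):
    c,d=ray(s,u,v); return c+d*(z-c[2])/d[2]
def proj(s,P):
    return cv2.projectPoints(np.atleast_2d(np.array(P,float)),s['rvec'],s['tvec'],K(s),None)[0][:,0]
def tri(s1,p1,s2,p2):
    c1,d1=ray(s1,*p1); c2,d2=ray(s2,*p2); d1/=np.linalg.norm(d1); d2/=np.linalg.norm(d2)
    t=np.linalg.lstsq(np.c_[d1,-d2],c2-c1,rcond=None)[0]
    a=c1+t[0]*d1;b=c2+t[1]*d2; return (a+b)/2,np.linalg.norm(a-b)
def crop(s,x,y,w,h,k,name):
    cv2.imwrite(name,cv2.resize(s['frame'][y:y+h,x:x+w],None,fx=k,fy=k,interpolation=cv2.INTER_CUBIC))
E
python3 - <<'E'
from h import *
import pickle
t=snapshot('top');s=snapshot('side'); pickle.dump((t,s),open('s0.pkl','wb'))
crop(t,240,160,100,75,8,'pics/tb.png'); crop(t,345,155,100,125,4.8,'pics/ts.png'); crop(s,270,230,100,100,6,'pics/sb.png'); crop(s,200,150,140,100,5.7,'pics/ss.png')
R=cv2.Rodrigues(t['rvec'])[0];print(-R.T@t['tvec']);R=cv2.Rodrigues(s['rvec'])[0];print(-R.T@s['tvec'])
E
```

```text
[ 446.85174017    6.31149526 1632.3033245 ]
[ 835.73258201  563.24305967 1235.66172249]
```

View pics/tb.png

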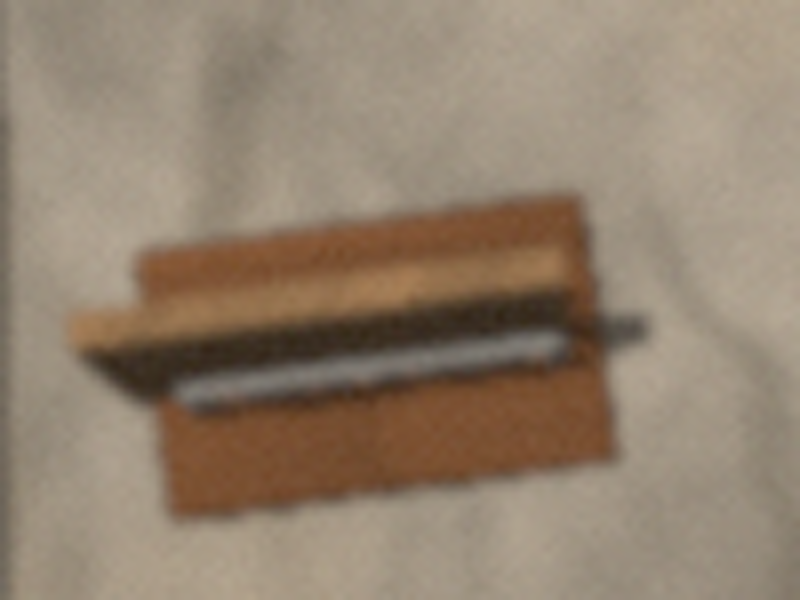

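View pics/ts.png

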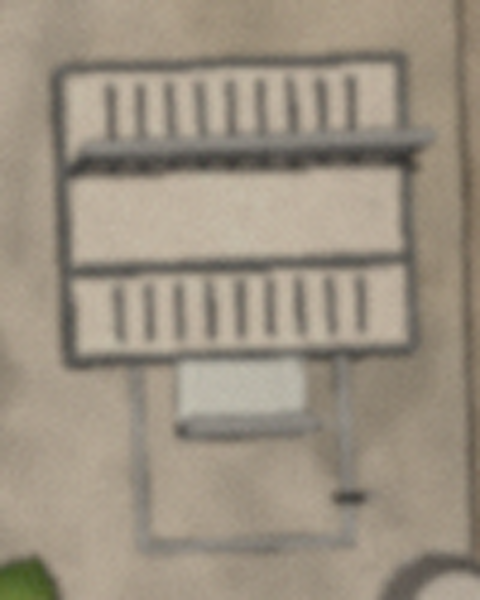

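View pics/sb.png

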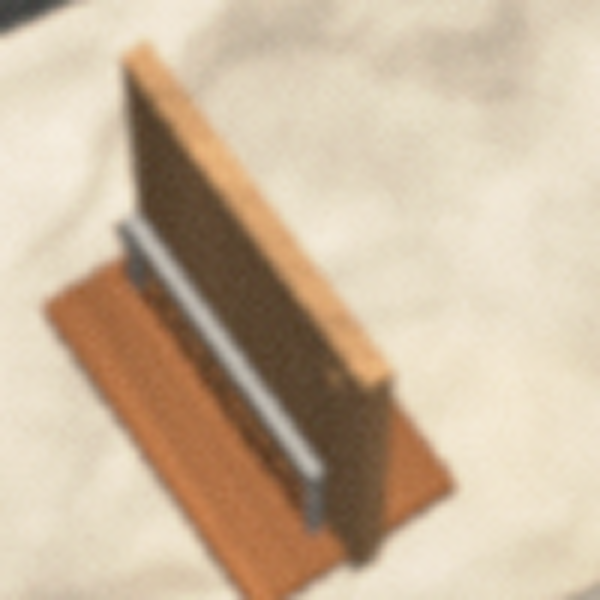

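View pics/ss.png

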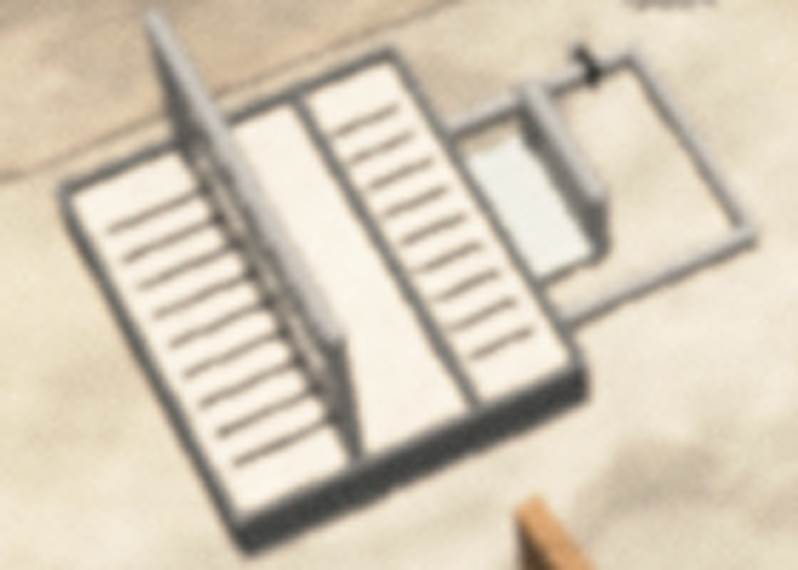

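```bash
cat > fit.py <<'E'
from h import *
import pickle
from scipy.optimize import least_squares
t,s=pickle.load(open('s0.pkl','rb'))
def px(l,x,y,k): return (np.array(l,float)+.5)/k-.5+np.array([x,y])
def fit(model,obs,name):
    # obs: list of (cam,pixels, idx)
    def P(q):
        c,n=np.cos(q[2]),np.sin(q[2]); m=np.array(model,float)
        return np.c_[q[0]+c*m[:,0]-n*m[:,1],q[1]+n*m[:,0]+c*m[:,1],m[:,2]]
    f=lambda q:np.concatenate([(proj(c,P(q)[i])-p).ravel() for c,p,i in obs])
    r=least_squares(f,[550,0,0],x_scale=[1,1,.01]); print(name,r.x[:2].round(1),np.degrees(r.x[2]).round(2)); print(r.fun.reshape(-1,2).round(1).tolist()); return r.x
m=[[90,105,38],[90,-105,38],[-90,-105,38],[-90,105,38]]
T=px([(57,68),(405,57),(413,348),(72,362)],345,155,4.8)
S=px([(240,520),(60,188),(390,50),(585,375)],200,150,5.7)
I=[0,1,2,3]
fit(m,[(t,T,I)],'stand top');fit(m,[(s,S,I)],'stand side');fit(m,[(t,T,I),(s,S,I)],'stand')
m=[[50,82.5,12],[50,-82.5,12],[-50,-82.5,12],[-50,82.5,12]]
T=px([(135,252),(580,195),(618,457),(170,518)],240,160,8)
fit(m,[(t,T,I)],'holder top')
m=[[6,80,197],[6,-80,197],[-6,-80,197],[-6,80,197]]
T=px([(68,318),(575,245),(570,290),(85,348)],240,160,8)
S=px([(362,385),(124,57),(150,43),(392,376)],270,230,6)
fit(m,[(t,T,I)],'board top');fit(m,[(s,S,I)],'board side');fit(m,[(t,T,I),(s,S,I)],'board')
c=px([(349,497)],345,155,4.8)[0];print('collar',onz(t,*c,17))
c2=px([(587,66)],200,150,5.7)[0];print('collar side',onz(s,*c2,17),tri(t,c,s,c2))
for p in [(180,428),(305,425)]: print('bar',onz(t,*px([p],345,155,4.8)[0],60))
for p in [(528,88),(598,190)]: print('bar s',onz(s,*px([p],200,150,5.7)[0],60))
for n,p,z in [('lime',(348,280),24),('katori',(438,283),40),('garlic',(261,280),25),('brush',(196,278),30)]: print(n,onz(t,*p,z))
E
python3 fit.py
```

```text
stand top [ 629.5 -211.1] 1.21
[[-0.6, -0.9], [0.4, -1.1], [1.5, 1.2], [-1.3, 0.8]]
stand side [ 632.5 -206.9] 0.85
[[-1.3, 2.0], [-1.2, -0.2], [1.1, -1.1], [1.4, -1.0]]
stand [ 631.  -209.3] 1.03
[[-1.2, -1.5], [-0.2, -1.5], [0.8, 0.8], [-2.1, 0.2], [-1.0, 1.1], [-1.1, -1.0], [1.1, -2.0], [1.6, -2.1]]
holder top [619.3  95.9] 6.9
[[-0.5, -0.4], [0.5, -0.8], [0.4, 0.6], [-0.4, 0.6]]
board top [617.5 101.8] 6.81
[[0.7, -0.4], [-0.6, 0.5], [0.7, -0.5], [-0.8, 0.5]]
board side [620.3 106.6] 6.25
[[0.4, 1.2], [-0.4, -0.4], [-0.1, -0.7], [0.1, -0.2]]
board [619.  104.4] 6.45
[[-0.3, -1.2], [-1.5, 0.1], [-0.3, -0.9], [-1.9, -0.3], [0.5, -0.0], [-0.4, -1.3], [-0.2, -1.6], [0.3, -1.4]]
collar [ 457.78201238 -277.47474432   17.        ]
collar side [ 460.96687941 -273.05633752   17.        ] (array([ 458.01064986, -279.17776301,    7.91081484]), np.float64(0.3940927619580139))
bar [ 499.01902558 -172.32409371   60.        ]
bar [ 499.74125146 -245.2153961    60.        ]
bar s [ 504.79488753 -244.71567009   60.        ]
bar s [ 501.18410039 -177.16807782   60.        ]
lime [398.41513984 -77.21057968  24.        ]
katori [ 386.72506341 -330.30296367   40.        ]
garlic [402.07568844 170.07560569  25.        ]
brush [410.5553954  353.21846712  30.        ]
```

```bash
cat >> h.py <<'E'
def Rt(x,y):
    "tool R from tool x dir and approx tool y dir"
    x=np.array(x,float);x/=np.linalg.norm(x);y=np.array(y,float);y-=x*(x@y);y/=np.linalg.norm(y)
    return np.c_[x,y,np.cross(x,y)]
def cur():
    s=sense(); return np.array(s['tool_pos']),Ro.from_euler('xyz',s['tcp_rot'],degrees=True).as_matrix(),s
def delta(p,R,p0=None,R0=None):
    if p0 is None: p0,R0,_=cur()
    d=R0.T@(np.array(p)-p0)/1000; r=Ro.from_matrix(R0.T@R).as_rotvec()
    print('shift m',d.round(4),'rot',r.round(4)); return d,r
def standR(yaw,tilt,sgn=1):
    "tool down, tilted: top towards +x(yaw) by tilt; jaws along sgn*x"
    c,n=np.cos(np.radians(yaw)),np.sin(np.radians(yaw)); ex=np.array([c,n,0]); a=np.radians(tilt)
    up=np.sin(a)*ex+np.cos(a)*np.array([0,0,1]); return Rt(-up,sgn*(np.cos(a)*ex-np.sin(a)*np.array([0,0,1])))
E
python3 - <<'E'
from h import *
p,R,s=cur();print(R.round(3))
for sg in (1,-1):
  print(sg);delta([619,104,300],standR(6.6,0,sg))
E
```

```text
[[-0.     0.386  0.922]
 [-0.001  0.922 -0.386]
 [-1.    -0.001 -0.   ]]
1
shift m [-0.069  -0.2647  0.5307] rot [1.0588e+00 4.0000e-04 8.0000e-04]
-1
shift m [-0.069  -0.2647  0.5307] rot [-2.0828e+00 -9.0000e-04  4.0000e-04]
```

Request:
drive_tool:
  deltas:
    - [0,-0.005,-0.0185,0.037,0.105,0,0]
    - [0,-0.01,-0.037,0.074,0.21,0,0]
    - [0,-0.015,-0.0555,0.111,0.315,0,0]
    - [0,-0.02,-0.074,0.148,0.42,0,0]
    - [0,-0.025,-0.0925,0.185,0.525,0,0]
    - [0,-0.03,-0.111,0.222,0.63,0,0]
    - [0,-0.035,-0.1295,0.259,0.735,0,0]
    - [0,-0.04,-0.148,0.296,0.84,0,0]
    - [0,-0.045,-0.1665,0.333,0.945,0,0]
    - [0,-0.05,-0.185,0.37,1.05,0,0]
  squeeze: 40

```text
time: 1.08
tool_pos: [502.5, 238.0, 281.7]
tcp_rot: [114.8, 90.0, 31.6]
ft_force: [0.8, 0.8, 0.5]
finger_gap: 85.5
```

```bash
python3 - <<'E'
from h import *
p,R,s=cur();print(p,s['time'],s['joint_pos'].round(1),s['finger_gap'])
delta([619,104,290],standR(6.6,0))
E
```

```text
[502.54711519 237.97281191 281.6642965 ] 1.0833 [20.1 -0.3 88.1  0.  92.1 13.2] 85.49562120280946
shift m [-0.0083  0.0998  0.1468] rot [ 0.0036 -0.0001 -0.0003]
```

Request:
drive_tool:
  deltas:
    - [0,-0.001,0.0165,0.0245,0.001,0,0]
    - [0,-0.002,0.033,0.049,0.002,0,0]
    - [0,-0.004,0.05,0.0735,0.003,0,0]
    - [0,-0.006,0.0665,0.098,0.0036,0,0]
    - [0,-0.008,0.083,0.1225,0.0036,0,0]
    - [0,-0.008,0.0998,0.1468,0.0036,0,0]
    - [0,-0.008,0.0998,0.1468,0.0036,0,0]
    - [0,-0.008,0.0998,0.1468,0.0036,0,0]
    - [0,-0.008,0.0998,0.1468,0.0036,0,0]
    - [0,-0.008,0.0998,0.1468,0.0036,0,0]

```text
time: 1.92
tool_pos: [618.3, 107.3, 289.2]
tcp_rot: [-132.3, 90.0, 144.6]
ft_force: [-0.4, -0.2, 0.8]
finger_gap: 85.4
```

```bash
python3 - <<'E'
from h import *
p,R,s=cur();print(p,s['time'],s['joint_pos'].round(1))
w=snapshot('wrist');cv2.imwrite('pics/w1.png',w['frame'])
import pickle;pickle.dump(w,open('w1.pkl','wb'))
for y in(80,-80):
  c,n=np.cos(.115),np.sin(.115)
  for x in (6,-6): print(x,y,proj(w,[619+c*x-n*y,104+n*x+c*y,197]))
print(proj(w,p))
E
```

```text
[618.28833736 107.25786019 289.24264254] 1.9167 [ 5.2 10.8 75.6  0.  93.6 -1.8]
6 80 [[337.56412532 118.90692453]]
-6 80 [[315.98122028 118.74899289]]
6 -80 [[332.98660932 369.53796148]]
-6 -80 [[315.04214599 369.44003278]]
[[327.55433299 320.90549038]]
```

View pics/w1.png

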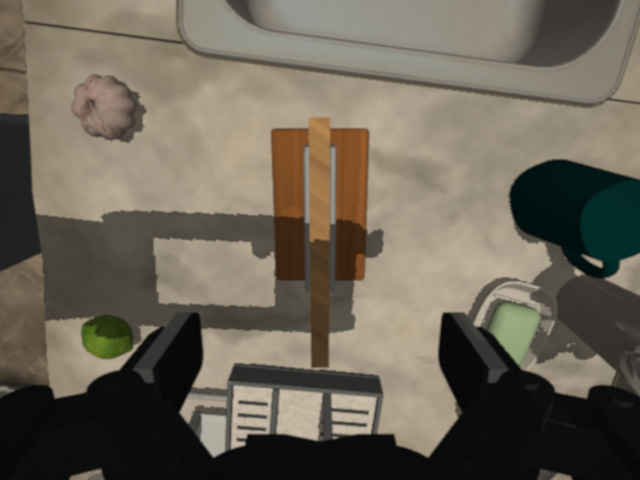

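The board's top edge runs from (319,117) to (319,367) in the wrist view, almost centred between the fingertips at 203 and 440 (middle 321). The holder base spans 272–368.

```bash
python3 - <<'E'
from h import *
delta([617,105,158],standR(6.9,0))
E
```

```text
shift m [ 0.1314 -0.0016  0.0023] rot [ 0.0012 -0.0002  0.    ]
```

Request:
drive_tool:
  deltas:
    - [0,0.02,-0.001,0.002,0,0,0]
    - [0,0.04,-0.0015,0.002,0,0,0]
    - [0,0.06,-0.0015,0.002,0,0,0]
    - [0,0.08,-0.0015,0.002,0,0,0]
    - [0,0.1,-0.0015,0.002,0,0,0]
    - [0,0.12,-0.0015,0.002,0,0,0]
    - [0,0.131,-0.0015,0.002,0,0,0]
    - [0,0.131,-0.0015,0.002,0,0,0]
    - [0,0.131,-0.0015,0.002,0,0,0]
    - [100,0.131,-0.0015,0.002,0,0,0]

```text
time: 2.8
tool_pos: [618.3, 104.7, 160.1]
tcp_rot: [88.2, 89.9, 5.1]
ft_force: [-0.3, -0.1, 0.5]
finger_gap: 75.5
```

```bash
python3 - <<'E'
from h import *
p,R,s=cur();print(p,s['time'],s['ft_force'],s['finger_gap'])
w=snapshot('wrist');cv2.imwrite('pics/w2.png',w['frame'])
E
```

```text
[618.29607865 104.70967944 160.07371879] 2.8 [-0.29771204 -0.07102647  0.52305653] 75.45517310044421
```

View pics/w2.png

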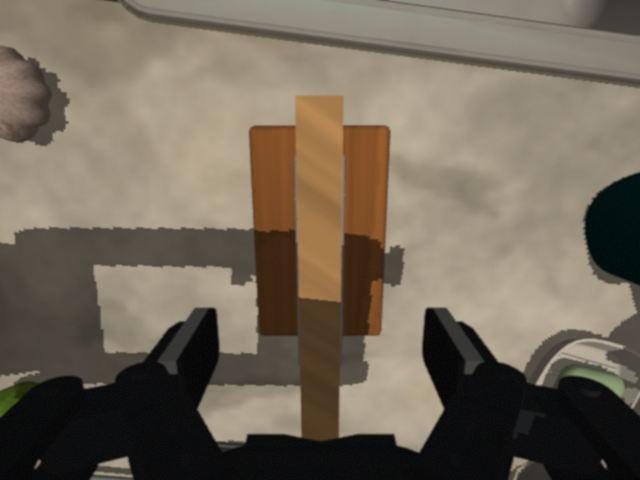

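Board centred (x=320) between the fingers (216/424). Gripping.

Request:
drive_tool:
  deltas:
    - [255,0,0,0,0,0,0]
    - [255,0,0,0,0,0,0]
    - [255,0,0,0,0,0,0]
    - [255,0,0,0,0,0,0]
    - [255,0,0,0,0,0,0]
    - [255,0,0,0,0,0,0]
    - [255,0,0,0,0,0,0]
    - [255,0,0,0,0,0,0]
    - [255,0,0,0,0,0,0]
    - [255,0,0,0,0,0,0]
  squeeze: 60

```text
time: 3.68
tool_pos: [617.9, 104.3, 158.8]
tcp_rot: [84.0, 90.0, 0.9]
ft_force: [0.7, -0.1, 3.4]
finger_gap: 11.4
```

```bash
python3 - <<'E'
from h import *
p,R,s=cur();print(p,s['time'],s['ft_force'],s['wrist_torque'],s['finger_gap'])
E
```

```text
[617.8604525  104.29261495 158.76138004] 3.6833 [ 0.71535922 -0.05410809  3.37451515] [-0.01112165 -0.01975939 -0.01204389] 11.370376772294467
```

Request:
drive_tool:
  deltas:
    - [255,-0.01,0,0,0,0,0]
    - [255,-0.03,0,0,0,0,0]
    - [255,-0.05,0,0,0,0,0]
    - [255,-0.075,0,0,0,0,0]
    - [255,-0.1,0,0,0,0,0]
    - [255,-0.125,0,0,0,0,0]
    - [255,-0.15,0,0,0,0,0]
    - [255,-0.17,0,0,0,0,0]
    - [255,-0.18,0,0,0,0,0]
    - [255,-0.18,0,0,0,0,0]

```text
time: 4.52
tool_pos: [618.3, 104.4, 341.3]
tcp_rot: [88.6, 89.8, 5.5]
ft_force: [-0.9, -0.3, -2.0]
finger_gap: 11.4
```

```bash
python3 - <<'E'
from h import *
p,R,s=cur();print(p,s['time'],s['ft_force'],s['wrist_torque'],s['finger_gap'],s['joint_pos'].round(1))
w=snapshot('side');cv2.imwrite('pics/s3.png',w['frame'])
E
```

```text
[618.29189127 104.39111043 341.26651517] 4.5167 [-0.94315699 -0.26026282 -1.97666324] [-0.04837402 -0.08529217  0.01544762] 11.419644064536007 [ 4.9 10.5 70.6  0.  98.7 -2. ]
```

View pics/s3.png

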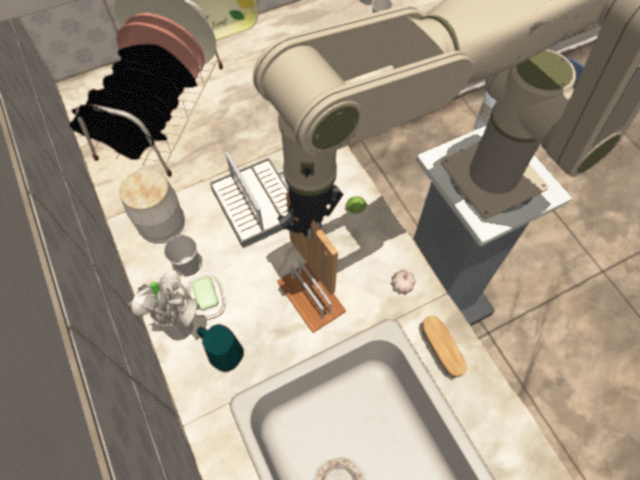

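```bash
python3 - <<'E'
from h import *
delta([650,-209,325],standR(1,15))
E
```

```text
shift m [ 0.0139 -0.0057  0.315 ] rot [ 0.1025  0.0134 -0.2628]
```

Request:
drive_tool:
  deltas:
    - [255,0,0,0.015,0.01,0.001,-0.026]
    - [255,0.001,-0.001,0.045,0.02,0.003,-0.052]
    - [255,0.003,-0.002,0.08,0.03,0.004,-0.08]
    - [255,0.005,-0.003,0.115,0.04,0.005,-0.105]
    - [255,0.007,-0.004,0.15,0.05,0.007,-0.13]
    - [255,0.009,-0.005,0.185,0.06,0.008,-0.16]
    - [255,0.011,-0.0055,0.22,0.07,0.009,-0.185]
    - [255,0.012,-0.0057,0.255,0.08,0.01,-0.21]
    - [255,0.013,-0.0057,0.29,0.09,0.012,-0.235]
    - [255,0.014,-0.0057,0.315,0.1025,0.0134,-0.2628]

```text
time: 5.4
tool_pos: [648.7, -212.2, 321.0]
tcp_rot: [-90.2, 74.6, -179.3]
ft_force: [1.3, 0.2, -2.8]
finger_gap: 11.3
```

Request:
drive_tool:
  deltas:
    - [255,0,0,0,0,0,0]
    - [255,0,0,0,0,0,0]
    - [255,0,0,0,0,0,0]
    - [255,0,0,0,0,0,0]
    - [255,0,0,0,0,0,0]
    - [255,0,0,0,0,0,0]
    - [255,0,0,0,0,0,0]
    - [255,0,0,0,0,0,0]
    - [255,0,0,0,0,0,0]
    - [255,0,0,0,0,0,0]

```text
time: 6.23
tool_pos: [649.7, -209.0, 324.5]
tcp_rot: [-89.9, 74.9, -178.9]
ft_force: [0.3, -0.3, -2.9]
finger_gap: 11.5
```

```bash
python3 - <<'E'
from h import *
import pickle
p,R,s=cur();print(p,R.round(3).tolist(),s['time'],s['ft_force'],s['wrist_torque'],s['finger_gap'],s['joint_pos'].round(1))
for n in ('side','top','wrist'):
  w=snapshot(n);cv2.imwrite(f'pics/{n}4.png',w['frame']);pickle.dump(w,open(n+'4.pkl','wb'))
  if n!='wrist': crop(w,*((345,120,120,160,3.75) if n=='top' else (190,120,160,120,5)),f'pics/{n}4c.png')
E
```

```text
[ 649.74448287 -208.96408873  324.48045673] [[-0.26, 0.966, 0.018], [-0.005, 0.017, -1.0], [-0.966, -0.26, 0.0]] 6.2333 [ 0.25705112 -0.27635758 -2.92385312] [ 0.09953726 -0.33480435 -0.02891031] 11.499787701317224 [-19.4  36.1  41.3  -5.8 116.6 -22.3]
```

View pics/wrist4.png

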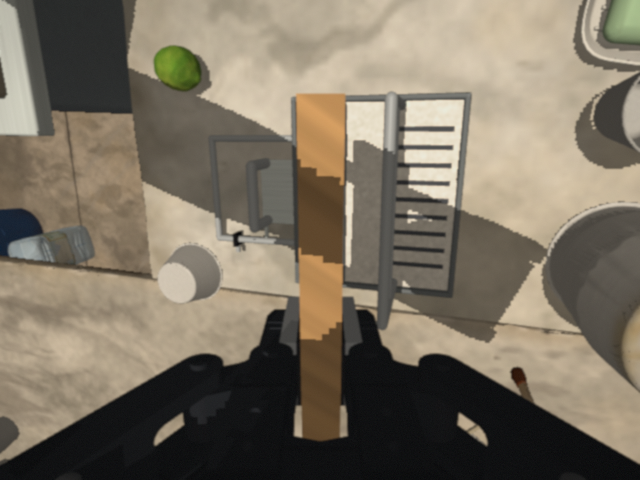

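View pics/side4.png

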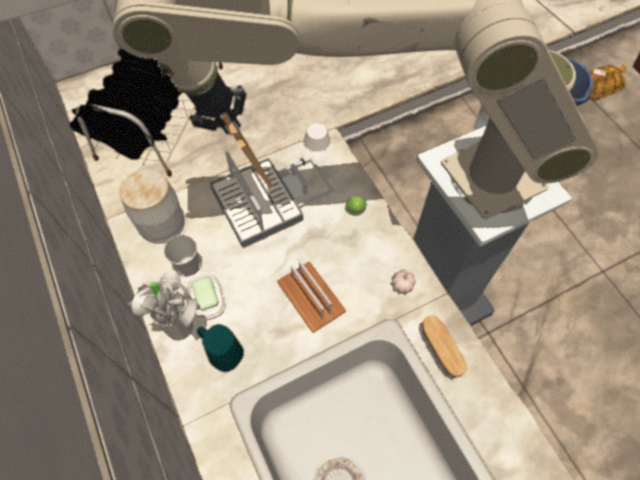

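The wrist view shows the board's top edge (297–344 at v=94), the rail (392,94)–(383,327), the tray's rear corners (469,94) and (452,296), the rod corners (212,137) and (219,240), and the collar (238,240). I'll fit the stand pose from these.

```bash
cat > fit2.py <<'E'
from fit import *
w=pickle.load(open('wrist4.pkl','rb'))
print('----')
m=[[90,105,38],[90,-105,38],[-200,62,12],[-200,-62,12],[-130,34,56],[-130,-34,56]]
W=np.array([(469,94),(452,296),(212,137),(219,240),(253,160),(253,230)],float)
q=fit(m,[(w,W,range(6))],'stand wrist')
p=np.array([649.74,-208.96,324.48]);R=Ro.from_euler('xyz',[-89.9,74.9,-178.9],degrees=True).as_matrix()
up=-R[:,0];bx=R[:,1];by=-R[:,2]
if by[1]<0: by=-by
top=p+up*(185-146.8)
print('board corners pred',[proj(w,top+bx*a+by*b)[0].round(1).tolist() for a in(-6,6) for b in (80,-80)])
print('tcp',proj(w,p))
for n,z,pts in [('rail',140,[(391,94),(384,327)]),('collar',21,[(238,240)])]:
  for u in pts: print(n,onz(w,*u,z))
# foot pred
o=p-up*146.8; print('foot',o, 'bx',bx,by)
E
python3 fit2.py | sed -n '/----/,$p'
```

```text
----
stand wrist [ 627.2 -211.6] 1.39
[[2.6, -2.7], [0.1, 2.6], [-1.3, 0.8], [-0.4, -2.9], [-2.8, 5.8], [0.6, -2.9]]
board corners pred [[306.7, 93.2], [310.7, 576.8], [356.7, 93.2], [344.7, 576.8]]
tcp [[327.01028795 320.9667519 ]]
rail [ 650.35754731 -113.80947416  140.        ]
rail [ 657.24619407 -305.65992327  140.        ]
collar [ 460.5062722 -276.8909668   21.       ]
foot [ 611.50498568 -209.69414978  182.74861779] bx [ 0.96532674  0.01678957 -0.26050411] [-1.75126569e-02  9.99846538e-01 -4.54665908e-04]
```

Request:
drive_tool:
  deltas:
    - [255,0.0145,0.0039,0,0,0,0]
    - [255,0.029,0.0078,0.0015,0,0,0]
    - [255,0.0435,0.0117,0.0015,0,0,0]
    - [255,0.058,0.0156,0.0015,0,0,0]
    - [255,0.0725,0.0195,0.0015,0,0,0]
    - [255,0.087,0.0234,0.0015,0,0,0]
    - [255,0.1014,0.0273,0.0015,0,0,0]
    - [255,0.1159,0.0312,0.0015,0,0,0]
    - [255,0.1304,0.0351,0.0015,0,0,0]
    - [255,0.1304,0.0351,0.0015,0,0,0]

```text
time: 7.22
tool_pos: [648.1, -210.1, 184.8]
tcp_rot: [-90.4, 74.6, -179.4]
ft_force: [-0.5, 0.7, -3.9]
finger_gap: 11.5
```

```bash
python3 - <<'E'
from h import *
import pickle
p,R,s=cur();print(p,s['time'],s['ft_force'],s['wrist_torque'],s['finger_gap'],s['joint_pos'].round(1))
for n in ('side','wrist'):
  w=snapshot(n);cv2.imwrite(f'pics/{n}5.png',w['frame']);pickle.dump(w,open(n+'5.pkl','wb'))
  if n!='wrist': crop(w,*((345,120,120,160,3.75) if n=='top' else (190,120,160,120,5)),f'pics/{n}5c.png')
E
```

```text
[ 648.08899717 -210.07773983  184.78677139] 7.2167 [-0.46014817  0.72784357 -3.92498315] [ 0.00283983 -0.32484801 -0.01148106] 11.50690481955156 [-19.5  36.7  54.9  -5.3 102.8 -21. ]
```

View pics/wrist5.png

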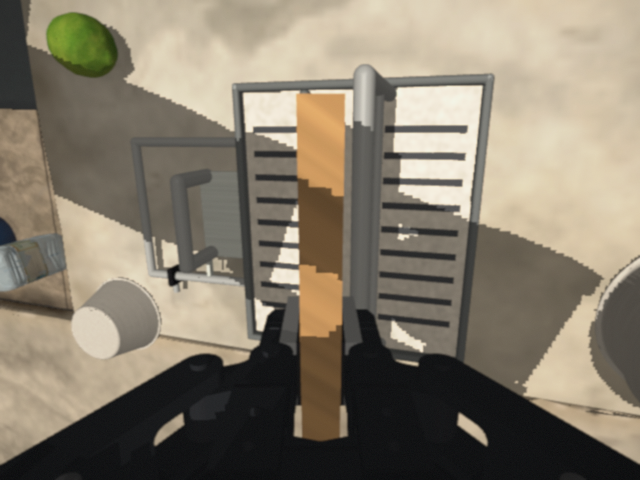

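View pics/side5c.png

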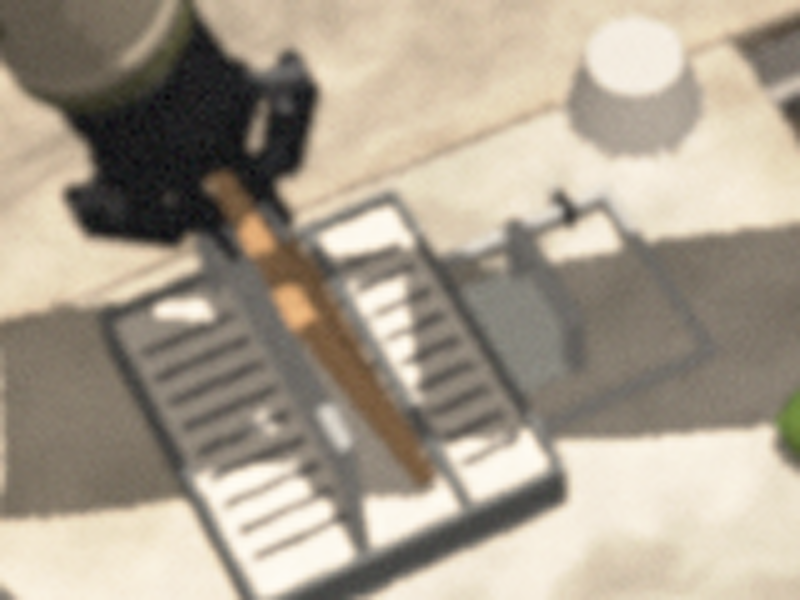

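```bash
python3 - <<'E'
from h import *
import pickle
s=pickle.load(open('side5.pkl','rb'))
p,R,_=cur();print(p);up=-R[:,0];bx=R[:,1];by=-R[:,2]
o=p-up*146.8
c=lambda P:(((proj(s,P)[0]-[190,120])+.5)*5-.5).round(0)
print('foot front L',c(o-6*bx+80*by),'rear L',c(o+6*bx+80*by),o)
def st(x,y,z):
    a=np.radians(1.0);return [630.5+np.cos(a)*x-np.sin(a)*y,-210.5+np.sin(a)*x+np.cos(a)*y,z]
for q in [(-30,100,40),(-30,-100,40),(90,105,38),(-90,105,38),(-90,-105,38),(90,-105,38),(25,100,140),(-200,62,16),(-200,-62,16)]: print(q,c(st(*q)))
w=pickle.load(open('wrist5.pkl','rb'))
print([proj(w,st(*q))[0].round() for q in [(90,105,38),(-90,105,38),(-200,62,12),(-200,-62,12),(25,95,135)]])
delta([648.5,-210.5,175],standR(1,15))
E
```

```text
[ 649.18400025 -210.51036428  188.47391217]
foot front L [437. 469.] rear L [417. 481.] [ 610.74516589 -211.09973918   46.79699574]
(-30, 100, 40) [463. 504.]
(-30, -100, 40) [303. 227.]
(90, 105, 38) [256. 609.]
(-90, 105, 38) [571. 466.]
(-90, -105, 38) [398. 182.]
(90, -105, 38) [ 97. 308.]
(25, 100, 140) [348. 444.]
(-200, 62, 16) [715. 347.]
(-200, -62, 16) [609. 186.]
[array([502.,  71.]), array([234.,  79.]), array([137., 138.]), array([153., 271.]), array([373.,  72.])]
shift m [ 0.0132  0.0029 -0.    ] rot [-0.0001 -0.0006  0.0032]
```

Request:
drive_tool:
  deltas:
    - [255,0.003,0.0008,0,0,0,0]
    - [255,0.006,0.0016,0,0,0,0]
    - [255,0.009,0.0024,0,0,0,0]
    - [255,0.011,0.003,0,0,0,0]
    - [255,0.0125,0.0034,0,0,0,0]
    - [255,0.0135,0.0036,0,0,0,0]
    - [255,0.0145,0.0039,0,0,0,0]
    - [255,0.0155,0.0042,0,0,0,0]
    - [255,0.0155,0.0042,0,0,0,0]
    - [255,0.0155,0.0042,0,0,0,0]

```text
time: 8.15
tool_pos: [649.8, -210.7, 173.3]
tcp_rot: [-89.9, 74.9, -179.0]
ft_force: [1.3, 0.1, -3.1]
finger_gap: 11.3
```

```bash
python3 - <<'E'
from h import *
import pickle
p,R,s=cur();print(p,s['time'],s['ft_force'],s['wrist_torque'],s['finger_gap'])
for n in ('side','wrist'):
  w=snapshot(n);cv2.imwrite(f'pics/{n}6.png',w['frame'])
  if n!='wrist': crop(w,*((345,120,120,160,3.75) if n=='top' else (190,120,160,120,5)),f'pics/{n}6c.png')
E
```

```text
[ 649.83416487 -210.66687116  173.32029443] 8.15 [ 1.32523622  0.05295506 -3.10163003] [ 0.01458036 -0.29936471  0.00567142] 11.287608132084063
```

View pics/side6c.png

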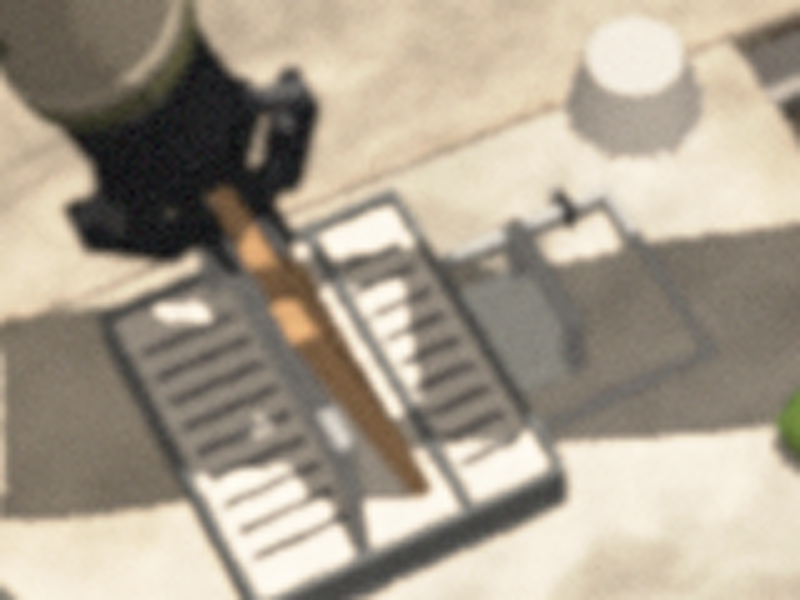

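```bash
cat > pr.py <<'E'
from h import *
def run(name,L=146.8):
    s=snapshot('side')
    p,R,_=cur();up=-R[:,0];bx=R[:,1];by=-R[:,2]
    o=p-up*L
    c=lambda P:(((proj(s,P)[0]-[190,120])+.5)*5-.5)
    im=cv2.resize(s['frame'][120:240,190:350],None,fx=5,fy=5,interpolation=cv2.INTER_CUBIC)
    def st(x,y,z):
        a=np.radians(1.0);return np.array([630.5+np.cos(a)*x-np.sin(a)*y,-210.5+np.sin(a)*x+np.cos(a)*y,z])
    def dot(P,col): cv2.circle(im,tuple(int(v) for v in c(P)),3,col,-1)
    for a in (-6,6):
        for b in (80,):
            dot(o+a*bx+b*by,(0,0,255)); print(c(o+a*bx+b*by))
    for y in (-105,-50,0,50,105): dot(st(-30,y,40),(0,255,0)); dot(st(-30,y,30),(255,0,0))
    for q in [(90,105,38),(-90,105,38),(-90,-105,38),(90,-105,38)]: dot(st(*q),(255,255,0))
    cv2.imwrite(name,im)
E
python3 -c "
from pr import run; run('pics/o6.png')"
```

```text
[437.33627979 484.78772062]
[417.80348287 496.80871775]
```

View pics/o6.png

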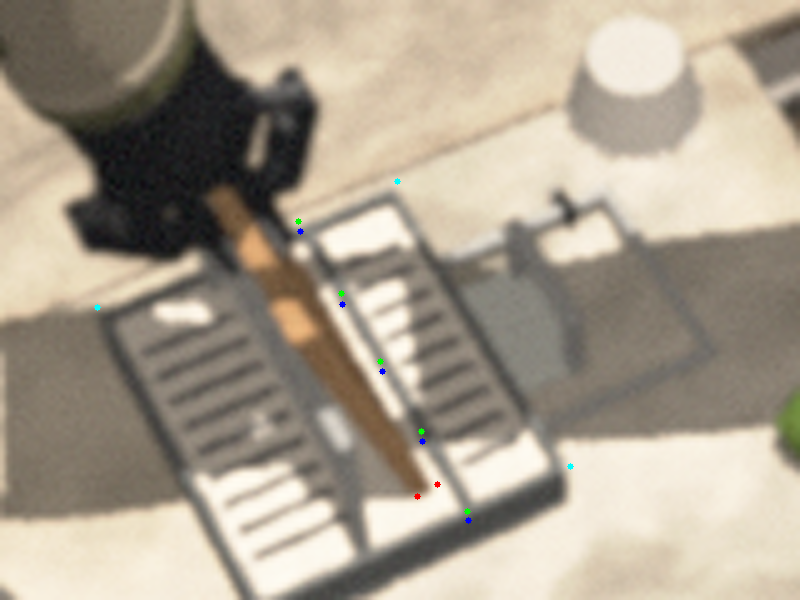

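View pics/wrist6.png

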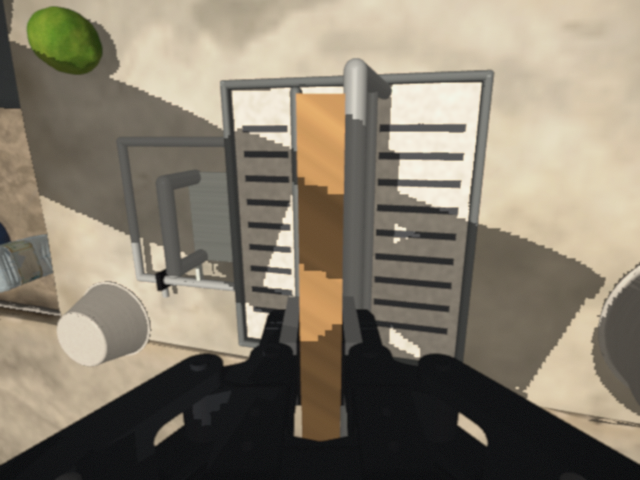

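The foot's lower left corner is at (427,488), about 10 mm behind the ridge line, so the board sits further back than planned. I'll shift it 6 mm forward and lower to contact.

Request:
drive_tool:
  deltas:
    - [255,0.0005,-0.002,0,0,0,0]
    - [255,0.001,-0.004,0,0,0,0]
    - [255,0.0016,-0.0058,0,0,0,0]
    - [255,0.0016,-0.0058,0,0,0,0]
    - [255,0.0026,-0.0055,0,0,0,0]
    - [255,0.0036,-0.0052,0,0,0,0]
    - [255,0.0036,-0.0052,0,0,0,0]
    - [255,0.0036,-0.0052,0,0,0,0]
    - [255,0.0036,-0.0052,0,0,0,0]
    - [255,0.0036,-0.0052,0,0,0,0]

```text
time: 9.13
tool_pos: [644.3, -210.8, 173.1]
tcp_rot: [-89.8, 75.0, -178.8]
ft_force: [0.4, 1.3, 6.8]
finger_gap: 11.5
```

```bash
python3 - <<'E'
from h import *
p,R,s=cur();print(p,s['time'],s['ft_force'],s['wrist_torque'],s['finger_gap'])
from pr import run; run('pics/o7.png')
E
```

```text
[ 644.2796858  -210.80837173  173.09216036] 9.1333 [0.40641869 1.34039639 6.81643468] [ 0.25706478  0.50702451 -0.01234396] 11.475689045322987
[446.41816609 480.84354735]
[426.89445801 492.83675655]
```

View pics/o7.png

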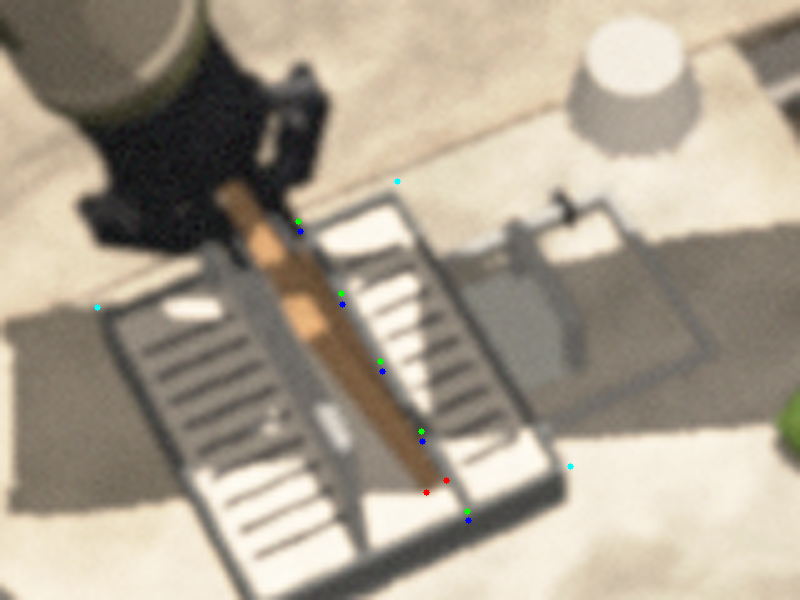

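Request:
drive_tool:
  deltas:
    - [255,-0.0005,0.001,0,0,0,-0.007]
    - [255,-0.0005,0.002,0,0,0,-0.014]
    - [255,-0.0005,0.003,0,0,0,-0.021]
    - [255,-0.0005,0.004,0,0,0,-0.028]
    - [255,-0.0005,0.005,0,0,0,-0.035]
    - [255,-0.0005,0.005,0,0,0,-0.035]
    - [255,-0.0005,0.005,0,0,0,-0.035]
    - [255,-0.0005,0.005,0,0,0,-0.035]
    - [255,-0.0005,0.005,0,0,0,-0.035]
    - [255,-0.0005,0.005,0,0,0,-0.035]

```text
time: 10.02
tool_pos: [649.4, -210.7, 171.8]
tcp_rot: [-89.8, 73.0, -178.8]
ft_force: [0.9, 0.6, 7.9]
finger_gap: 11.5
```

```bash
python3 - <<'E'
from h import *
p,R,s=cur();print(p,s['time'],s['ft_force'],s['wrist_torque'],s['finger_gap'],s['tcp_rot'])
w=snapshot('wrist');cv2.imwrite('pics/w8.png',w['frame'])
E
```

```text
[ 649.35325249 -210.73975992  171.83983204] 10.0167 [0.92505657 0.61612436 7.92605223] [ 0.17490938  0.4582973  -0.07348834] 11.524458482828685 [ -89.81212866   73.00270229 -178.82258523]
```

View pics/w8.png

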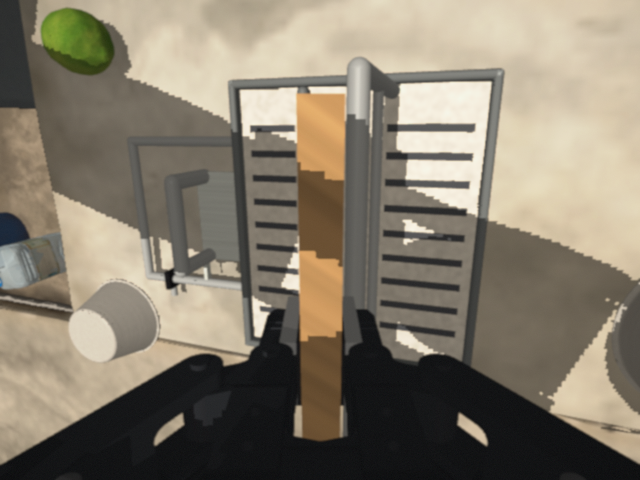

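Request:
drive_tool:
  deltas:
    - [255,-0.0003,0.001,0,0,0,-0.007]
    - [255,-0.0005,0.002,0,0,0,-0.014]
    - [255,-0.0007,0.003,0,0,0,-0.021]
    - [255,-0.0007,0.003,0,0,0,-0.021]
    - [255,-0.0007,0.003,0,0,0,-0.021]
    - [255,-0.0007,0.003,0,0,0,-0.021]
    - [255,-0.0007,0.003,0,0,0,-0.021]
    - [255,-0.0007,0.003,0,0,0,-0.021]
    - [255,-0.0007,0.003,0,0,0,-0.021]
    - [255,-0.0007,0.003,0,0,0,-0.021]

```text
time: 10.9
tool_pos: [652.2, -210.7, 171.1]
tcp_rot: [-89.9, 71.8, -178.9]
ft_force: [1.0, -0.3, 5.9]
finger_gap: 11.4
```

```bash
python3 - <<'E'
from h import *
p,R,s=cur();print(p,s['time'],s['ft_force'],s['wrist_torque'],s['finger_gap'],s['tcp_rot'])
from pr import run; run('pics/o9.png')
E
```

```text
[ 652.24208134 -210.67652886  171.06450095] 10.9 [ 1.0206286  -0.300932    5.91519943] [0.15785048 0.1679907  0.03852905] 11.386803005968275 [ -89.8651053   71.7665239 -178.8767678]
[446.26605219 480.19788895]
[427.15975151 492.68735017]
```

View pics/o9.png

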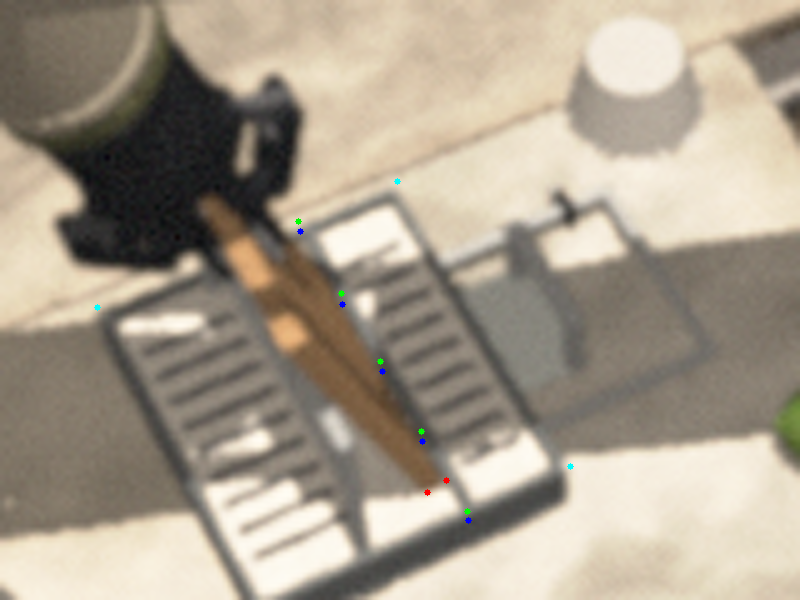

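Request:
drive_tool:
  deltas:
    - [255,-0.0003,0.001,0,0,0,-0.007]
    - [255,-0.0006,0.002,0,0,0,-0.014]
    - [255,-0.0006,0.002,0,0,0,-0.014]
    - [255,-0.0006,0.002,0,0,0,-0.014]
    - [200,-0.0006,0.002,0,0,0,-0.014]
    - [180,-0.0006,0.002,0,0,0,-0.014]
    - [160,-0.0006,0.002,0,0,0,-0.014]
    - [140,-0.0006,0.002,0,0,0,-0.014]
    - [140,-0.0006,0.002,0,0,0,-0.014]
    - [140,-0.0006,0.002,0,0,0,-0.014]

```text
time: 11.78
tool_pos: [653.8, -210.5, 169.7]
tcp_rot: [-90.0, 70.9, -179.0]
ft_force: [-0.5, -0.2, 0.2]
finger_gap: 38.9
```

```bash
python3 - <<'E'
from h import *
p,R,s=cur();print(p,s['time'],s['ft_force'],s['wrist_torque'],s['finger_gap'],s['tcp_rot'])
from pr import run; run('pics/o10.png')
w=snapshot('wrist');cv2.imwrite('pics/w10.png',w['frame'])
E
```

```text
[ 653.80029223 -210.53660122  169.70329388] 11.7833 [-0.47541796 -0.21218997  0.15984603] [ 0.02500878 -0.16835858 -0.03786381] 38.915270375866534 [ -89.99872339   70.89173759 -179.00855069]
[447.34055894 480.50780445]
[428.36383551 493.12057894]
```

View pics/o10.png

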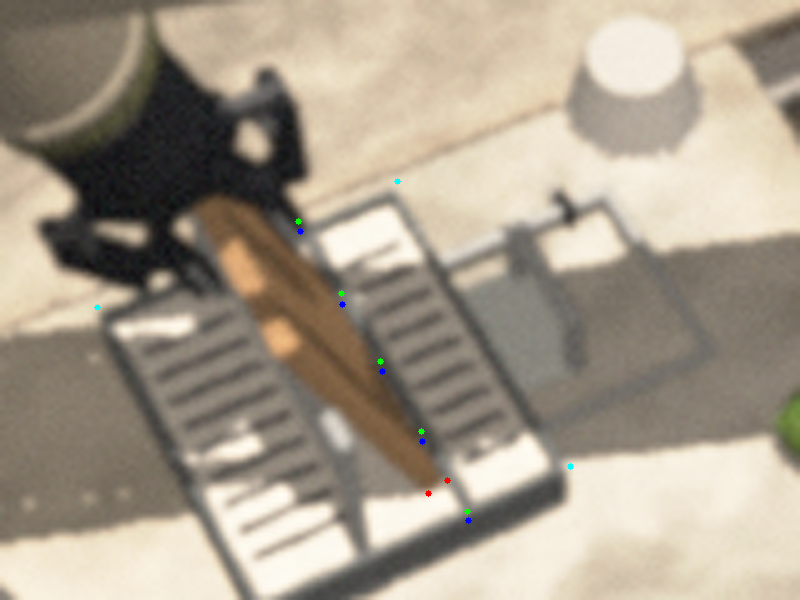

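View pics/w10.png

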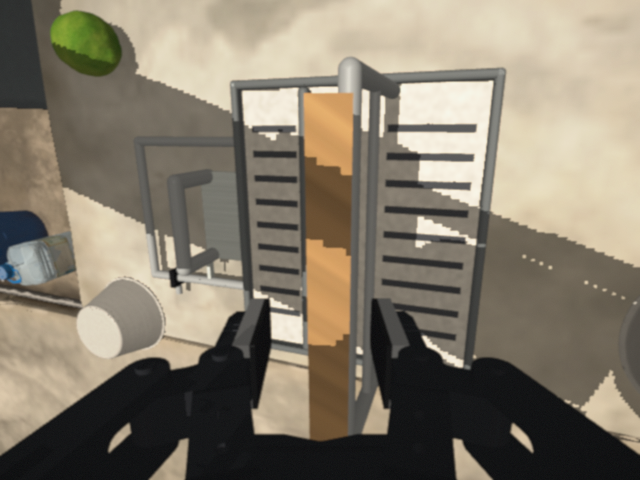

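Released; the board (mid ≈ 330) rests on the rail and is clear of both fingers. Retracting along the tool axis.

Request:
drive_tool:
  deltas:
    - [90,0,0,0,0,0,0]
    - [60,-0.003,0,0,0,0,0]
    - [60,-0.012,0,0,0,0,0]
    - [60,-0.03,0,0,0,0,0]
    - [60,-0.05,0,0,0,0,0]
    - [60,-0.07,0,0,0,0,0]
    - [60,-0.09,0,0,0,0,0]
    - [60,-0.105,0,0,0,0,0]
    - [60,-0.115,0,0,0,0,0]
    - [60,-0.115,0,0,0,0,0]

```text
time: 12.72
tool_pos: [692.8, -210.0, 282.5]
tcp_rot: [-89.7, 71.2, -178.7]
ft_force: [0.2, -0.4, 0.0]
finger_gap: 65.1
```

```bash
python3 - <<'E'
from h import *
p,R,s=cur();print(p,s['time'],s['ft_force'],s['finger_gap'],s['joint_pos'].round(1))
w=snapshot('wrist');cv2.imwrite('pics/w11.png',w['frame'])
delta([470,-210,280],standR(1,0))
E
```

```text
[ 692.81507733 -209.97714996  282.51315954] 12.7167 [ 0.24852234 -0.35617566  0.03234994] 65.12593326780966 [-17.9  50.   26.2  -7.1 121.4 -21.6]
shift m [ 0.0726 -0.2102 -0.0039] rot [-2.000e-04  1.400e-03  3.294e-01]
```

View pics/w11.png

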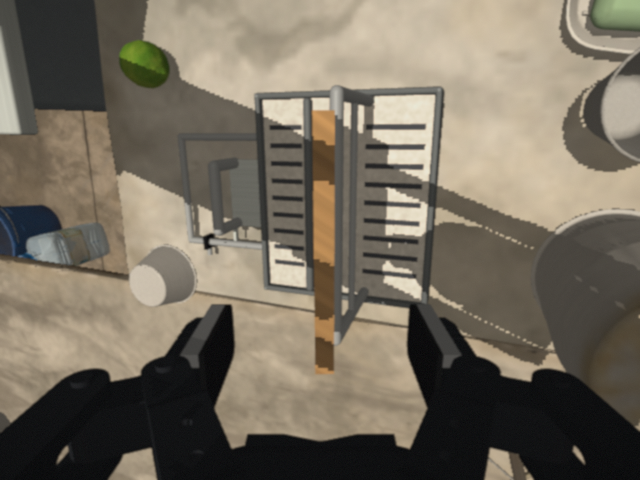

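Request:
drive_tool:
  deltas:
    - [60,0.003,-0.01,0,0,0,0.03]
    - [60,0.009,-0.03,0,0,0,0.065]
    - [60,0.018,-0.055,-0.001,0,0,0.1]
    - [60,0.027,-0.08,-0.001,0,0,0.14]
    - [60,0.036,-0.105,-0.001,0,0.001,0.18]
    - [60,0.045,-0.13,-0.001,0,0.001,0.22]
    - [60,0.052,-0.15,-0.001,0,0.001,0.26]
    - [60,0.058,-0.168,-0.001,0,0.001,0.3]
    - [60,0.062,-0.18,-0.001,0,0.001,0.329]
    - [60,0.062,-0.18,-0.001,0,0.001,0.329]

```text
time: 13.6
tool_pos: [498.1, -212.1, 278.4]
tcp_rot: [-103.6, 89.8, 167.3]
ft_force: [-0.8, 0.2, -0.2]
finger_gap: 65.4
```

Request:
drive_tool:
  deltas:
    - [100,0.008,0,0,0,0,0]
    - [130,0.024,0,0,0,0,0]
    - [130,0.04,0,0,0,0,0]
    - [130,0.056,0,0,0,0,0]
    - [130,0.072,0,0,0,0,0]
    - [130,0.088,0,0,0,0,0]
    - [130,0.1,0,0,0,0,0]
    - [130,0.1,0,0,0,0,0]
    - [130,0.1,0,0,0,0,0]
    - [130,0.1,0,0,0,0,0]

```text
time: 14.43
tool_pos: [501.3, -212.2, 179.5]
tcp_rot: [-97.8, 89.8, 173.2]
ft_force: [-0.6, 0.3, 0.6]
finger_gap: 41.6
```

```bash
python3 - <<'E'
from h import *
import pickle
p,R,s=cur();print(p,s['tcp_rot'],s['time'],s['ft_force'],s['finger_gap'],s['joint_pos'].round(1))
for n in ('wrist','top','side'):
  w=snapshot(n);cv2.imwrite(f'pics/{n}12.png',w['frame']);pickle.dump(w,open(n+'12.pkl','wb'))
  if n=='wrist':
    print(proj(w,p), [proj(w,[500.5+x,-212.8+y,56])[0].round() for x,y in ((0,34),(0,-34))])
  if n!='wrist': crop(w,*((345,135,110,150,4) if n=='top' else (190,120,160,120,5)),f'pics/{n}12c.png')
E
```

```text
[ 501.2878214  -212.24931031  179.48113332] [-97.77820685  89.7921514  173.21641295] 14.4333 [-0.61278119  0.25018327  0.59984466] 41.59584043819681 [-28.3   0.8  97.7  -0.1  81.7 -29.3]
[[327.73410584 320.27952473]] [array([325., 188.]), array([323., 284.])]
```

View pics/wrist12.png

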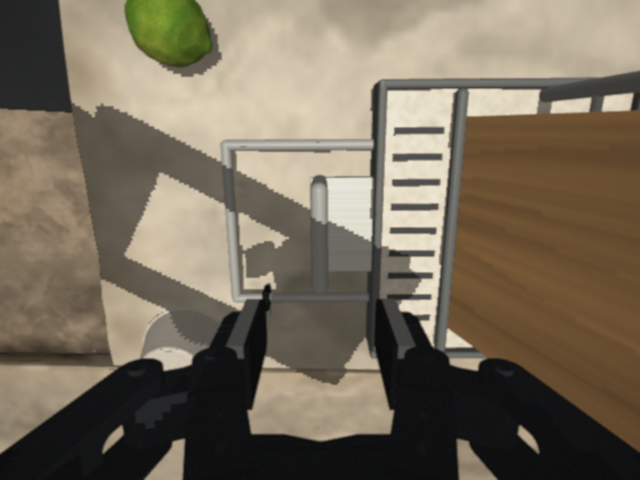

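View pics/side12c.png

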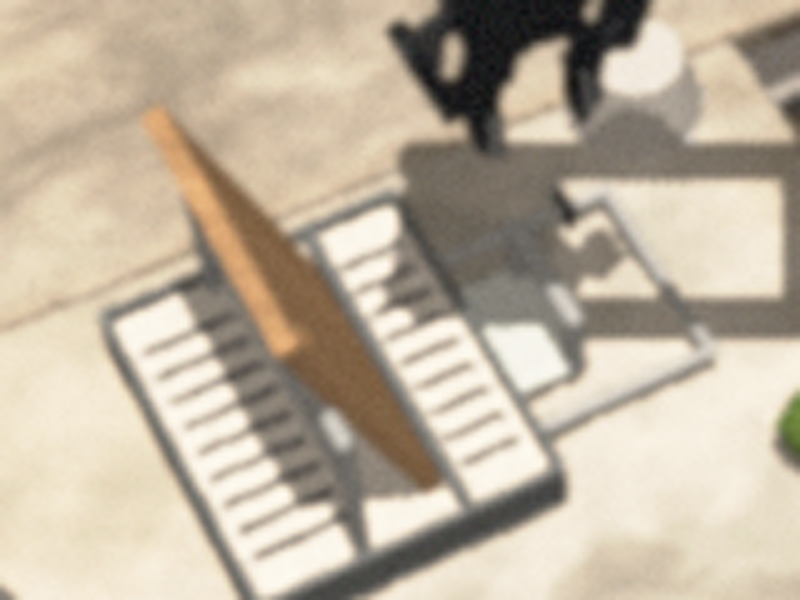

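View pics/top12c.png

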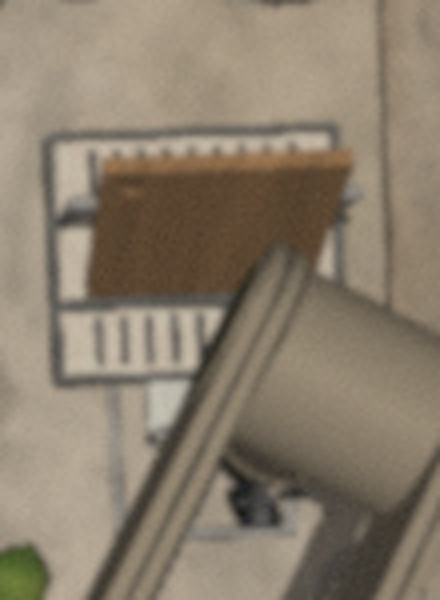

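Bar at column 320 (rows 178–291), centred between the fingers (264/378); the board leans behind the ridge. Descending on to the bar.

Request:
drive_tool:
  deltas:
    - [145,0.015,-0.0005,0,0,0,0]
    - [150,0.035,-0.0005,0,0,0,0]
    - [150,0.055,-0.0005,0,0,0,0]
    - [150,0.075,-0.0005,0,0,0,0]
    - [150,0.095,-0.0005,0,0,0,0]
    - [150,0.115,-0.0005,0,0,0,0]
    - [150,0.13,-0.0005,0,0,0,0]
    - [150,0.141,-0.0005,0,0,0,0]
    - [150,0.141,-0.0005,0,0,0,0]
    - [150,0.141,-0.0005,0,0,0,0]

```text
time: 15.42
tool_pos: [499.7, -212.1, 38.2]
tcp_rot: [-102.2, 89.8, 168.8]
ft_force: [-0.5, -0.2, 0.5]
finger_gap: 34.9
```

```bash
python3 - <<'E'
from h import *
p,R,s=cur();print(p,s['tcp_rot'],s['time'],s['ft_force'],s['finger_gap'],s['joint_pos'].round(1))
w=snapshot('wrist');cv2.imwrite(f'pics/w13.png',w['frame'])
E
```

```text
[ 499.73564573 -212.09079297   38.18802094] [-102.20052989   89.7519352   168.77950332] 15.4167 [-0.47770598 -0.1793281   0.4738782 ] 34.89865607237875 [-2.840e+01  9.400e+00  1.043e+02 -1.000e-01  6.650e+01 -2.930e+01]
```

View pics/w13.png

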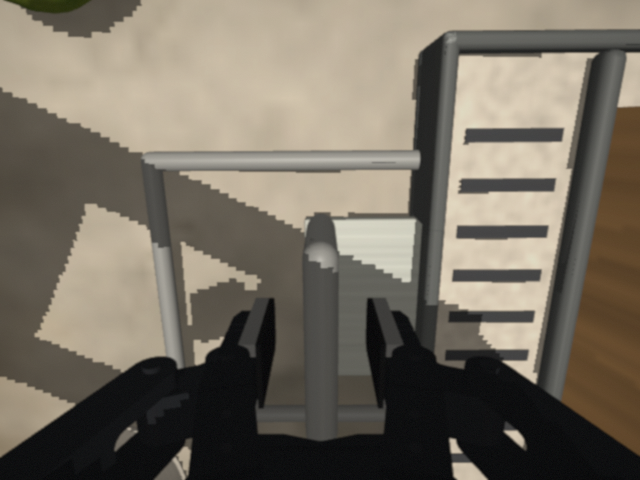

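Request:
drive_tool:
  deltas:
    - [255,0,0,0,0,0,0]
    - [255,0,0,0,0,0,0]
    - [255,0,0,0,0,0,0]
    - [255,0,0,0,0,0,0]
    - [255,0,0,0,0,0,0]
    - [255,0,0,0,0,0,0]
    - [255,0,0,0,0,0,0]
    - [255,0,0,0,0,0,0]
    - [255,0,0,0,0,0,0]
    - [255,0,0,0,0,0,0]
  squeeze: 60

```text
time: 16.3
tool_pos: [500.0, -212.6, 39.6]
tcp_rot: [-85.2, 89.8, -174.2]
ft_force: [-4.5, 0.4, 8.2]
finger_gap: 10.0
```

```bash
python3 - <<'E'
from h import *
import pickle
p,R,s=cur();print(p,s['tcp_rot'],s['time'],s['ft_force'],s['finger_gap'])
for n in ('side','top'):
  w=snapshot(n);pickle.dump(w,open(n+'14.pkl','wb'))
  crop(w,*((360,220,80,60,10) if n=='top' else (265,145,80,60,10)),f'pics/{n}14c.png')
E
```

```text
[ 499.98768611 -212.6281721    39.58714855] [ -85.15428341   89.80538084 -174.16667957] 16.3 [-4.50802347  0.42392967  8.24977522] 9.976237816871341
```

View pics/side14c.png

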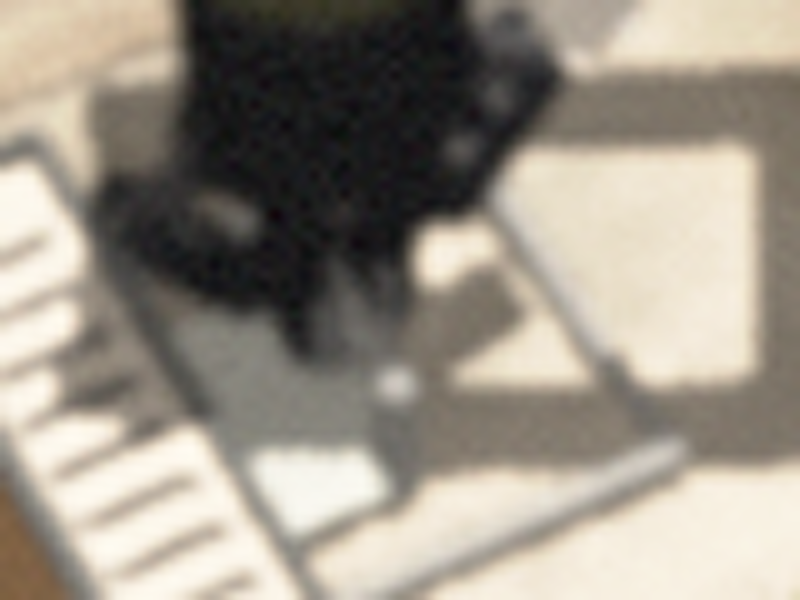

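View pics/top14c.png

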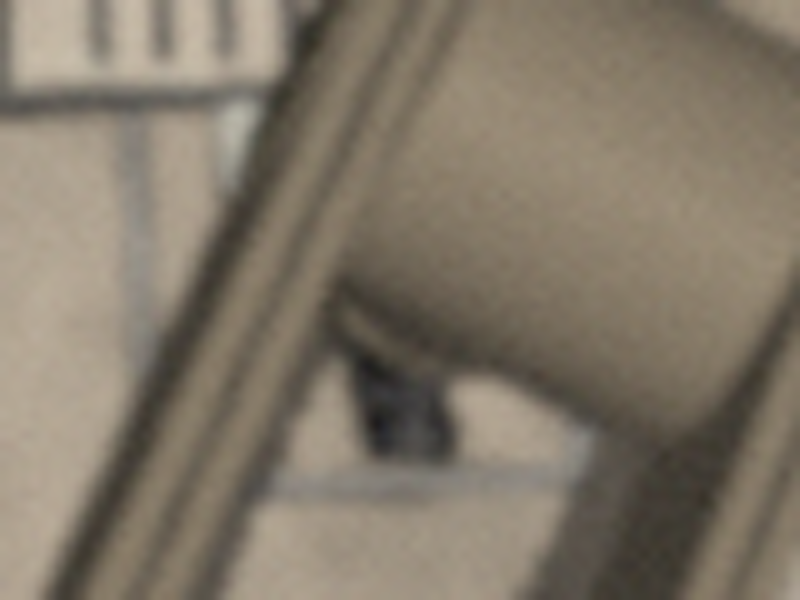

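```bash
python3 - <<'E'
from h import *
import pickle
w=pickle.load(open('wrist5.pkl','rb')); crop(w,120,120,140,105,5.7,'pics/w5z.png')
w=pickle.load(open('wrist4.pkl','rb')); crop(w,200,125,110,130,4.5,'pics/w4z.png'); crop(w,440,80,50,230,2.5,'pics/w4r.png')
w=pickle.load(open('wrist12.pkl','rb')); crop(w,210,130,180,175,3.4,'pics/w12z.png')
E
python3 - <<'E'
from h import *
import pickle
w=pickle.load(open('wrist5.pkl','rb')); crop(w,120,120,140,175,3.4,'pics/w5z.png')
E
```

```text
(no output)
```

View pics/w5z.png

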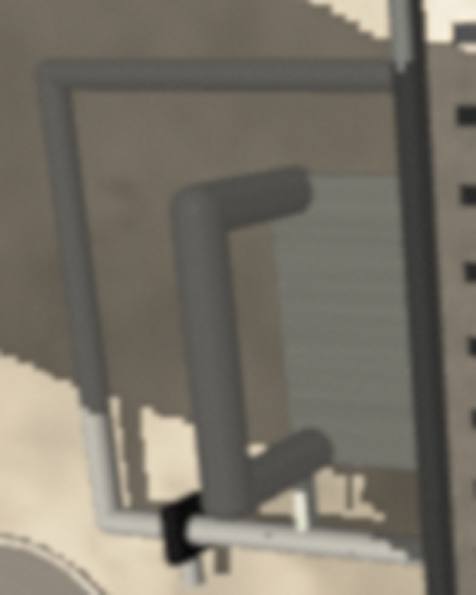

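View pics/w4z.png

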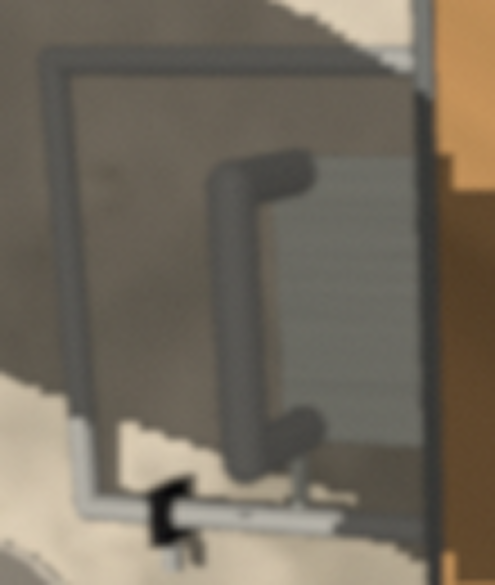

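View pics/w12z.png

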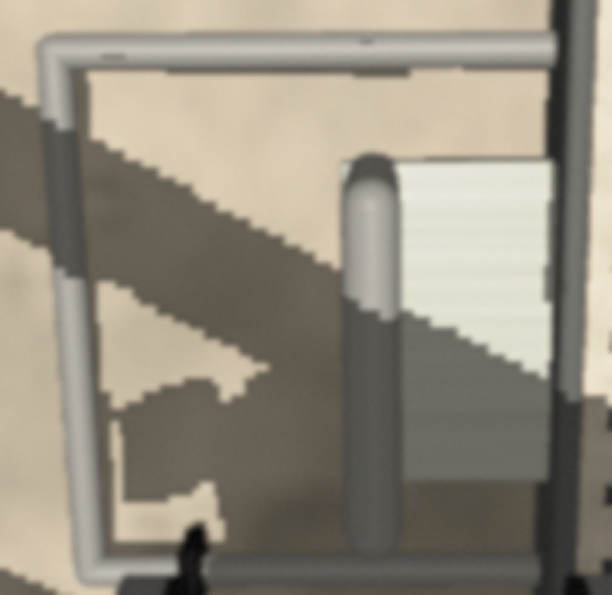

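```bash
cat > collar.py <<'E'
from h import *
import pickle
def px(l,x,y,k): return (np.array(l,float)+.5)/k-.5+np.array([x,y])
def go(f,pts,collars,tag):
    w=pickle.load(open(f,'rb')); 
    M=np.array([p[0] for p in pts],float);I=np.array([p[1] for p in pts],float)
    # initial: extrinsics composed with stand pose
    a=np.radians(1.);Rs=Ro.from_euler('z',a).as_matrix();ts=np.array([630.5,-210.5,0])
    Rc=cv2.Rodrigues(w['rvec'])[0]; r0=cv2.Rodrigues(Rc@Rs)[0]; t0=(Rc@ts+np.array(w['tvec']).ravel()).reshape(3,1)
    ok,r,t=cv2.solvePnP(M,I,K(w),None,r0.copy(),t0.copy(),True,cv2.SOLVEPNP_ITERATIVE)
    e=cv2.projectPoints(M,r,t,K(w),None)[0][:,0]-I
    print(tag,'resid',e.round(1).tolist(),'dt',(t-t0).ravel().round(1),'dr',np.degrees(r-r0).ravel().round(2))
    for rr,tt,n in ((r,t,'pnp'),(r0,t0,'cal')):
        s=dict(w);s['rvec']=rr;s['tvec']=tt.ravel()
        print('  ',n,[ (onz(s,*c,z).round(1)).tolist() for c,z in collars])
A=(-200,62,12);B=(-200,-62,12);RL=(90,105,38);RR=(90,-105,38);FL=(-90,105,38);FR=(-90,-105,38);BM=(-130,0,56)
z=lambda p:px([p],200,125,4.5)[0]
go('wrist4.pkl',[(A,z((55,60))),(B,z((88,507))),(RL,(469,94)),(RR,(452,296)),(BM,z((238,320)))],[(z((171,515)),12),(z((170,490)),21),(z((298,505)),12),(z((240,320)),56)],'w4')
z=lambda p:px([p],120,120,3.4)[0]
go('wrist5.pkl',[(A,z((55,75))),(B,z((107,522))),(FL,(235,85)),(RL,(492,76)),(RR,(463,360)),(BM,z((210,350)))],[(z((183,527)),12),(z((183,503)),21),(z((303,528)),12),(z((210,350)),56)],'w5')
z=lambda p:px([p],210,130,3.4)[0]
go('wrist12.pkl',[(A,z((57,48))),(B,z((92,570))),(FL,(377,81)),(FR,(372,357)),(BM,z((372,350)))],[(z((191,545)),21),(z((372,350)),56)],'w12')
z=lambda p:px([p],345,155,4.8)[0]
t,s=pickle.load(open('s0.pkl','rb'));pickle.dump(t,open('t0.pkl','wb'));pickle.dump(s,open('sd0.pkl','wb'))
go('t0.pkl',[(A,z((145,547))),(B,z((350,543))),(RL,z((57,68))),(RR,z((405,57))),(FR,z((413,348))),(FL,z((72,362))),(BM,z((245,427)))],[(z((349,497)),17),(z((245,427)),60)],'top')
z=lambda p:px([p],200,150,5.7)[0]
go('sd0.pkl',[(A,z((748,235))),(B,z((633,55))),(RL,z((240,520))),(RR,z((60,188))),(FR,z((390,50))),(FL,z((585,375))),(BM,z((565,140)))],[(z((588,68)),14),(z((565,140)),59)],'side')
E
python3 collar.py
```

```text
w4 resid [[0.1, 0.4], [-0.6, -0.1], [0.4, -1.0], [-1.2, 0.2], [1.1, 0.5]] dt [-2.7 -0.3  9.5] dr [-1.59  0.45 -1.58]
   pnp [[-173.3, -62.8, 12.0], [-168.9, -53.1, 21.0], [-134.6, -57.5, 12.0], [-130.7, 0.6, 56.0]]
   cal [[-176.2, -65.0, 12.0], [-171.4, -55.0, 21.0], [-137.4, -59.3, 12.0], [-132.1, -0.3, 56.0]]
w5 resid [[-0.9, 0.2], [-0.7, 0.0], [-0.6, -1.7], [-0.8, -0.7], [-1.1, 1.6], [4.2, 0.8]] dt [-2.2 -1.3 11.3] dr [-1.62  0.9  -3.5 ]
   pnp [[-174.9, -61.6, 12.0], [-168.1, -51.0, 21.0], [-137.7, -59.1, 12.0], [-133.6, 0.5, 56.0]]
   cal [[-178.0, -64.0, 12.0], [-170.5, -53.0, 21.0], [-139.9, -60.5, 12.0], [-133.1, -0.1, 56.0]]
w12 resid [[1.4, 1.3], [-0.7, 0.1], [-0.7, -1.8], [-1.6, -0.1], [1.5, 0.6]] dt [-4.  -0.8 12.2] dr [-4.28  0.93 -2.53]
   pnp [[-173.8, -52.8, 21.0], [-131.0, 0.5, 56.0]]
   cal [[-176.4, -53.7, 21.0], [-133.2, 3.4, 56.0]]
top resid [[-0.2, -0.3], [-0.3, -0.8], [0.0, 0.4], [-0.1, -0.1], [1.0, 1.0], [-1.0, 0.5], [0.4, -0.8]] dt [ 6.4  1.1 30.8] dr [-2.4   2.47 -2.1 ]
   pnp [[-174.5, -62.7, 17.0], [-132.5, 1.7, 60.0]]
   cal [[-173.9, -64.0, 17.0], [-131.4, 2.6, 60.0]]
side resid [[0.0, 0.2], [-0.4, 0.1], [-0.4, 0.8], [-0.0, -0.2], [0.8, -0.6], [0.6, -1.7], [-0.7, 1.3]] dt [-3.6  0.3 32.7] dr [ 0.01 -0.14  0.69]
   pnp [[-176.7, -64.0, 14.0], [-132.8, -1.2, 59.0]]
   cal [[-171.4, -60.3, 14.0], [-128.4, 2.4, 59.0]]
```

```bash
python3 - <<'E'
from h import *
p,R,s=cur(); print(R.round(4).tolist())
a=np.radians(1.0)
delta(p+np.array([-42.5*np.cos(a),-42.5*np.sin(a),0]),R,p,R)
E
```

```text
[[-0.0034, 0.9998, 0.0173], [-0.0004, 0.0173, -0.9999], [-1.0, -0.0034, 0.0003]]
shift m [ 0.0001 -0.0425  0.    ] rot [0. 0. 0.]
```

Request:
drive_tool:
  deltas:
    - [255,0,-0.004,0,0,0,0]
    - [255,0,-0.009,0,0,0,0]
    - [255,0,-0.015,0,0,0,0]
    - [255,0,-0.021,0,0,0,0]
    - [255,0,-0.027,0,0,0,0]
    - [255,0,-0.033,0,0,0,0]
    - [255,0,-0.038,0,0,0,0]
    - [255,0,-0.041,0,0,0,0]
    - [255,0,-0.0425,0,0,0,0]
    - [255,0,-0.0425,0,0,0,0]

```text
time: 17.23
tool_pos: [458.5, -213.6, 39.6]
tcp_rot: [11.9, 89.9, -77.2]
ft_force: [6.8, -0.4, 2.3]
finger_gap: 10.3
```

```bash
python3 - <<'E'
from h import *
import pickle
p,R,s=cur();print(p,s['tcp_rot'],s['time'],s['ft_force'],s['finger_gap'])
for n in ('side','top','wrist'):
  w=snapshot(n);pickle.dump(w,open(n+'15.pkl','wb'))
  if n=='wrist': cv2.imwrite('pics/w15.png',w['frame'])
  else: crop(w,*((350,140,100,150,4) if n=='top' else (190,120,160,120,5)),f'pics/{n}15c.png')
E
```

```text
[ 458.54242989 -213.59301094   39.58915142] [ 11.85798356  89.93330572 -77.1752377 ] 17.2333 [ 6.75245108 -0.41653265  2.28541407] 10.319016971004581
```

View pics/side15c.png

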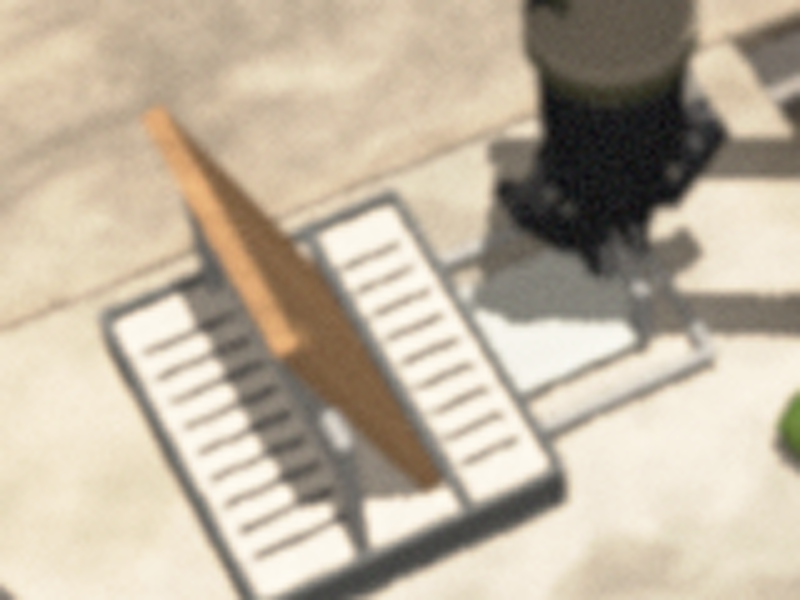

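View pics/top15c.png

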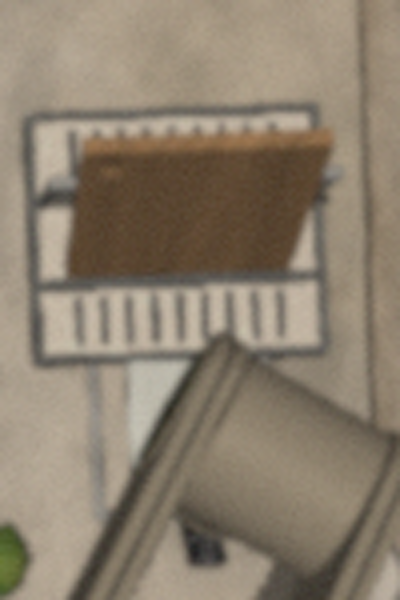

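View pics/w15.png

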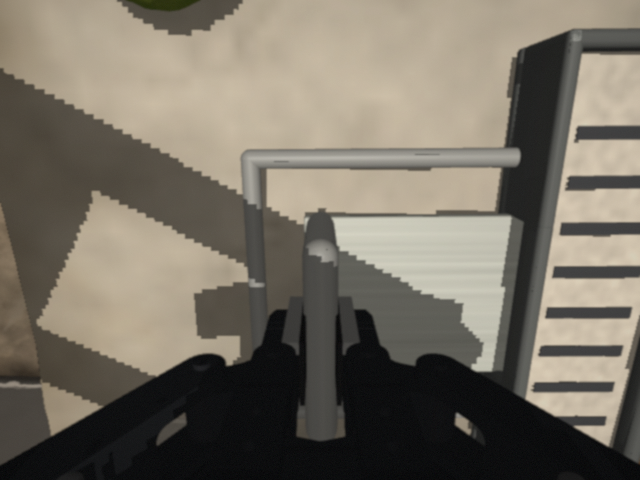

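The slide followed the pull (bar still at column 320 in the gripper, rod corner moved 148→251). The collar is hidden by the gripper, so I'll tilt the hand around the round bar towards the robot. That should let the side camera see the collar and pointer. I'll pull 1 mm more as well.

Request:
drive_tool:
  deltas:
    - [255,0,0.0007,0,0,0,0.06]
    - [255,-0.0001,0.0015,0,0,0,0.12]
    - [255,-0.0003,0.0022,0,0,0,0.18]
    - [255,-0.0005,0.0029,0,0,0,0.24]
    - [255,-0.0007,0.0038,0,0,0,0.3]
    - [255,-0.001,0.0048,0,0,0,0.36]
    - [255,-0.0013,0.0055,0,0,0,0.41]
    - [255,-0.0015,0.006,0,0,0,0.436]
    - [255,-0.0015,0.006,0,0,0,0.436]
    - [255,-0.0015,0.006,0,0,0,0.436]

```text
time: 18.22
tool_pos: [463.2, -213.3, 40.2]
tcp_rot: [89.9, 65.1, 0.8]
ft_force: [6.8, -2.2, -1.8]
finger_gap: 9.6
```

```bash
python3 - <<'E'
from h import *
import pickle
p,R,s=cur();print(p,s['tcp_rot'],s['time'],s['ft_force'],s['finger_gap'],s['joint_pos'].round(1)); print('pivot',p-R[:,0]*16.5)
for n in ('side','top','wrist'):
  w=snapshot(n);pickle.dump(w,open(n+'16.pkl','wb'))
  if n=='wrist': cv2.imwrite('pics/w16.png',w['frame'])
  else: crop(w,*((350,140,100,150,4) if n=='top' else (270,140,80,60,10)),f'pics/{n}16c.png')
E
```

```text
[ 463.21689393 -213.33785278   40.2282619 ] [89.92675262 65.12718286  0.82704574] 18.2167 [ 6.84657279 -2.2484014  -1.79947617] 9.589131583947974 [-42.6 -14.5 131.3  23.3  47.1 -57.1]
pivot [ 456.27762722 -213.43802577   55.19778236]
```

View pics/side16c.png

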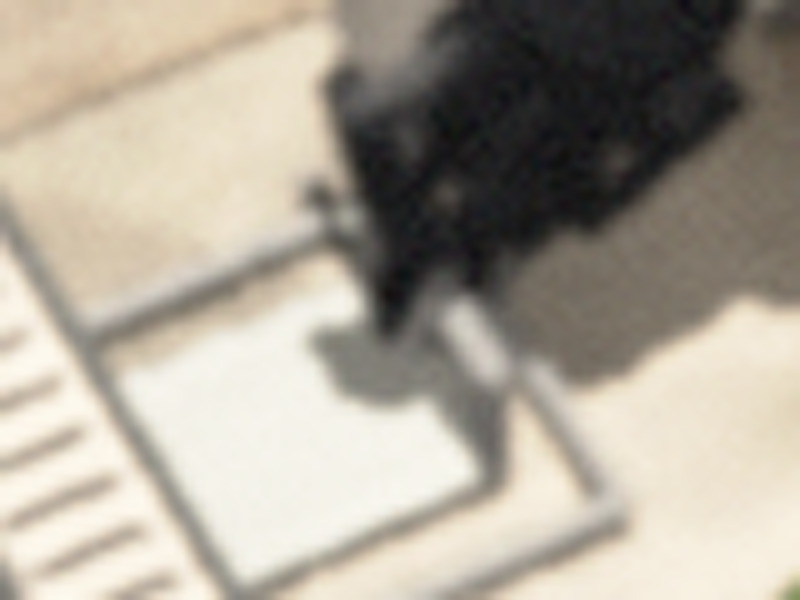

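View pics/w16.png

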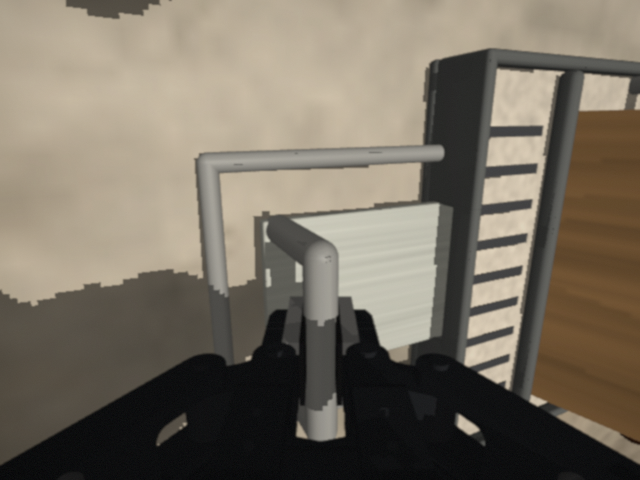

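```bash
python3 - <<'E'
from h import *
import pickle
from scipy.optimize import least_squares
for i in range(2):
    p,R,s=cur();print(p,s['ft_force'])
w=pickle.load(open('wrist16.pkl','rb')); crop(w,190,40,320,280,2.1,'pics/w16z.png')
w=pickle.load(open('wrist15.pkl','rb')); crop(w,230,20,360,300,2,'pics/w15z.png')
E
```

```text
[ 463.45013723 -213.34152185   40.22854973] [ 7.95988534 -2.45300163 -2.55320153]
[ 463.45013723 -213.34152185   40.22854973] [ 7.95988534 -2.45300163 -2.55320153]
```

View pics/w16z.png

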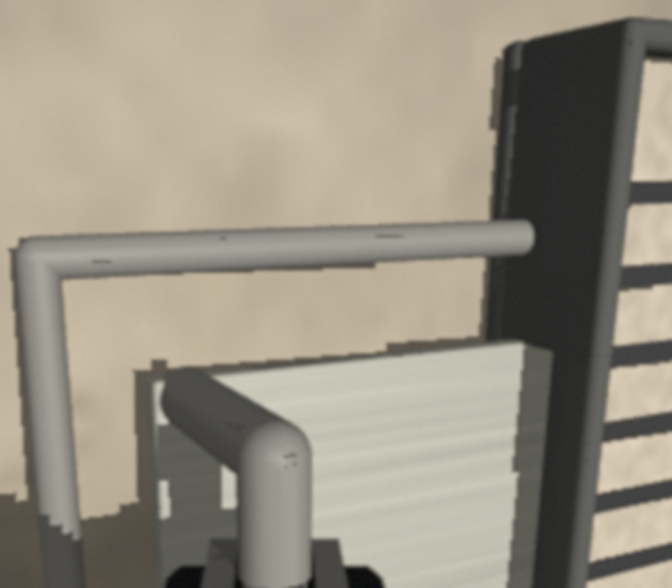

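View pics/w15z.png

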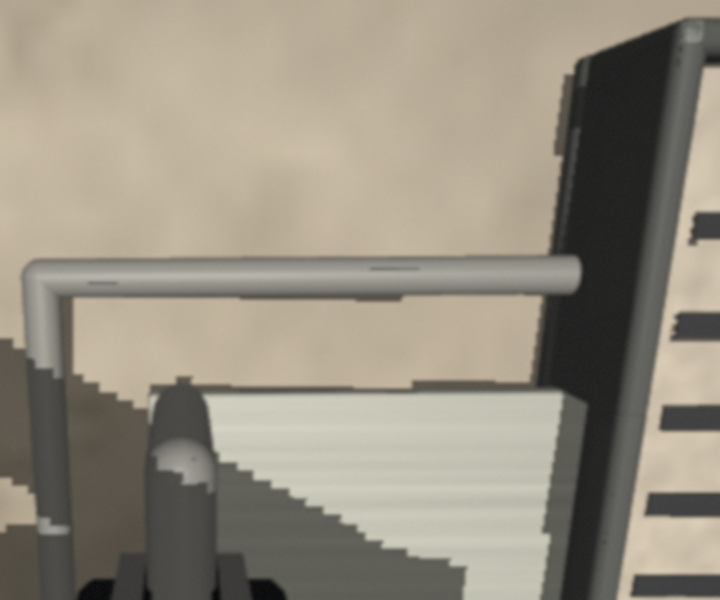

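```bash
cat > bar.py <<'E'
from h import *
import pickle
from scipy.optimize import least_squares
def run(w,A,E,F,bars,tag):
    a=np.radians(1.);Rs=Ro.from_euler('z',a).as_matrix();ts=np.array([630.5,-210.5,0])
    Rc=cv2.Rodrigues(w['rvec'])[0];R0=Rc@Rs;t0=Rc@ts+np.ravel(w['tvec'])
    M=np.array([(-200,62,12),(-90,62,12),(-90,105,38)],float);I=np.array([A,E,F])
    def cam(q): 
        s=dict(w);s['rvec']=cv2.Rodrigues(Ro.from_rotvec(q[3:6]).as_matrix()@R0)[0];s['tvec']=t0+q[:3];return s
    f=lambda q:np.r_[(proj(cam(q),M)-I).ravel(),q[:3]/6,q[3:]/.015]
    r=least_squares(f,np.zeros(6),x_scale=[1,1,1,.01,.01,.01]);print(tag,r.fun[:6].round(1),'dt',r.x[:3].round(1),'dr',np.degrees(r.x[3:]).round(2))
    for b,z in bars: print('   ',onz(cam(r.x),*b,z).round(1))
if __name__=='__main__':
    z=lambda p,k,x,y:(np.array(p,float)+.5)/k-.5+[x,y]
    o=(2,230,20);run(pickle.load(open('wrist15.pkl','rb')),z((42,275),*o),z((572,273),*o),z((690,28),*o),[(z((181,500),*o),56)],'w15')
    o=(2.1,190,40);run(pickle.load(open('wrist16.pkl','rb')),z((40,258),*o),z((523,237),*o),z((632,30),*o),[(z((276,520),*o),56)],'w16')
E
python3 bar.py
```

```text
w15 [ 0.9 -0.1 -0.4  2.3 -0.3 -1.7] dt [-3.6  1.3  5.3] dr [ 1.62 -0.75  0.13]
    [-172.    29.5   56. ]
w16 [ 0.9  0.  -1.3  2.4  0.2 -2. ] dt [-3.4  2.6  2.2] dr [1.08 0.41 0.84]
    [-172.4   23.    56. ]
```

View pics/top16c.png

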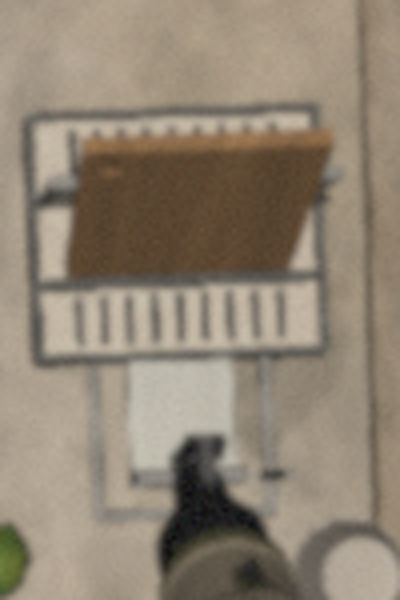

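The tilt cleared the top view: bar at row ≈ 476, collar at (273,474). Zooming in on an average of several frames.

```bash
python3 - <<'E'
from h import *
import pickle
fs=[snapshot('top') for _ in range(8)]
w=fs[0];w['frame']=np.mean([f['frame'] for f in fs],0).astype(np.uint8);pickle.dump(w,open('top17.pkl','wb'))
crop(w,370,225,60,50,12,'pics/t17.png')
E
```

```text
(no output)
```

View pics/t17.png

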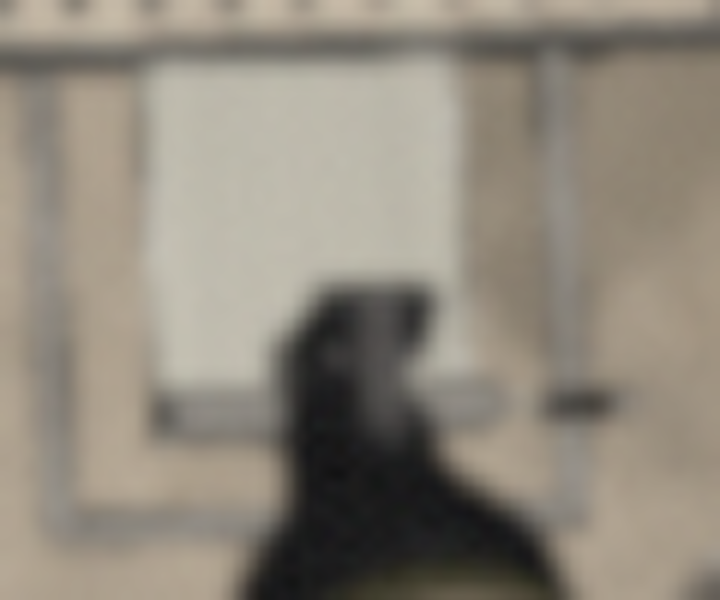

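```bash
python3 - <<'E'
from h import *
import pickle
w=pickle.load(open('top17.pkl','rb'));g=cv2.cvtColor(w['frame'],cv2.COLOR_BGR2GRAY).astype(float)
def cen(u,v0,v1):
    c=g[v0:v1,u];b=np.linspace(c[0],c[-1],len(c));d=np.clip(b-c,0,None);d[d<.3*d.max()]=0;return (d*np.arange(v0,v1)).sum()/d.sum(),d.max()
for u in range(415,423): print(u,cen(u,253,264))
for u in list(range(384,392))+list(range(406,412)): print('bar',u,g[253:265,u].round().astype(int).tolist())
E
```

```text
415 (np.float64(258.5), np.float64(27.80000000000001))
416 (np.float64(258.3692077727952), np.float64(48.5))
417 (np.float64(258.3575757575758), np.float64(61.5))
418 (np.float64(258.34198645598195), np.float64(66.0))
419 (np.float64(258.3173277661795), np.float64(71.0))
420 (np.float64(258.27694090382386), np.float64(62.5))
421 (np.float64(257.9618320610687), np.float64(40.0))
422 (np.float64(257.90588235294115), np.float64(22.19999999999999))
bar 384 [188, 187, 187, 175, 149, 121, 109, 110, 125, 148, 160, 162]
bar 385 [190, 191, 190, 181, 155, 133, 130, 125, 125, 144, 158, 161]
bar 386 [189, 189, 189, 178, 155, 138, 136, 131, 125, 141, 156, 160]
bar 387 [188, 188, 187, 177, 155, 139, 139, 131, 125, 142, 156, 160]
bar 388 [187, 188, 187, 177, 154, 139, 138, 130, 127, 143, 157, 159]
bar 389 [189, 188, 187, 178, 154, 139, 137, 131, 128, 143, 157, 160]
bar 390 [187, 188, 187, 177, 153, 138, 136, 128, 125, 141, 156, 159]
bar 391 [180, 176, 175, 166, 146, 137, 135, 126, 119, 136, 153, 158]
bar 406 [160, 167, 170, 152, 137, 129, 115, 97, 90, 85, 65, 42]
bar 407 [176, 180, 175, 154, 139, 138, 130, 121, 124, 126, 104, 72]
bar 408 [171, 178, 172, 151, 138, 140, 133, 128, 141, 150, 136, 104]
bar 409 [163, 168, 164, 146, 137, 138, 132, 130, 145, 158, 153, 129]
bar 410 [154, 158, 156, 141, 134, 136, 132, 135, 148, 161, 162, 145]
bar 411 [149, 153, 151, 143, 136, 134, 136, 144, 157, 162, 164, 157]
```

```bash
python3 - <<'E'
from h import *
import pickle
w=pickle.load(open('top17.pkl','rb'))
c=onz(w,418.5,258.33,17); 
for yaw in (.9,1.3):
  e=np.array([np.cos(np.radians(yaw)),np.sin(np.radians(yaw))])
  for u,v in ((388,259.3),(409,258.3)):
    b=onz(w,u,v,57); print(yaw,u,'bar-collar local x',(b-c)[:2]@e)
E
python3 - <<'E'
from h import *
print(sense()['time'],sense()['ft_force'],sense()['tool_pos'],sense()['finger_gap'])
w=snapshot('side');cv2.imwrite('pics/side18.png',w['frame'])
E
```

```text
0.9 388 bar-collar local x -0.2882251977433507
0.9 409 bar-collar local x 0.7380301780103313
1.3 388 bar-collar local x 0.3581170737853397
1.3 409 bar-collar local x 0.9733613352381567
18.7667 [ 7.57278959 -1.72571768 -1.98602912] [ 463.55973893 -213.33422973   40.2385226 ] 9.668198671695869
```

View pics/side18.png

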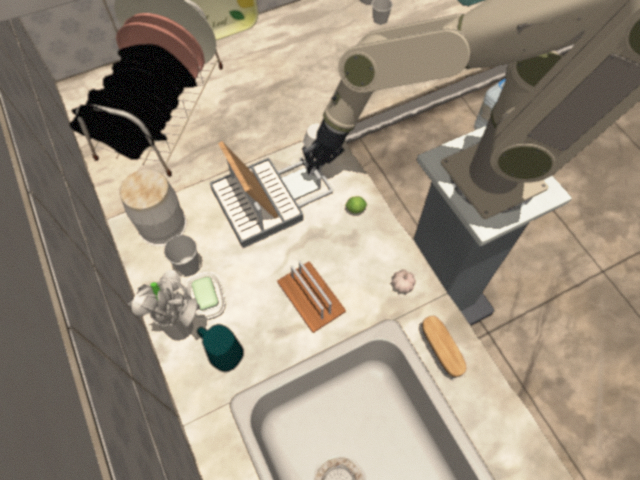

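Bar and collar agree to about 0.5 mm. I'll make one hold call to check for creep.

Request:
drive_tool:
  deltas:
    - [255,0,-0.0003,0,0,0,0]
    - [255,0,-0.0003,0,0,0,0]
    - [255,0,-0.0003,0,0,0,0]
    - [255,0,-0.0003,0,0,0,0]
    - [255,0,-0.0003,0,0,0,0]
    - [255,0,-0.0003,0,0,0,0]
    - [255,0,-0.0003,0,0,0,0]
    - [255,0,-0.0003,0,0,0,0]
    - [255,0,-0.0003,0,0,0,0]
    - [255,0,-0.0003,0,0,0,0]

```text
time: 19.65
tool_pos: [463.4, -213.3, 40.2]
tcp_rot: [89.9, 65.1, 0.8]
ft_force: [7.0, -2.4, -0.5]
finger_gap: 9.7
```

```bash
python3 - <<'E'
from h import *
s=sense();print(s['time'],s['ft_force'],s['tool_pos'],s['finger_gap'])
w=snapshot('top');g=cv2.cvtColor(w['frame'],cv2.COLOR_BGR2GRAY).astype(int)
for u in (388,409,418): print(g[253:265,u].tolist())
crop(w,345,135,110,150,4,'pics/t19.png')
# board centring: top edge ends and foot-left corner
E
```

```text
19.65 [ 7.04889581 -2.44088846 -0.54663393] [ 463.37385606 -213.33824625   40.20223602] 9.7175228651916
[186, 190, 188, 178, 153, 137, 140, 130, 121, 140, 157, 159]
[164, 165, 163, 144, 136, 140, 135, 129, 148, 158, 154, 130]
[131, 131, 129, 124, 101, 72, 86, 120, 134, 140, 145, 145]
```

View pics/t19.png

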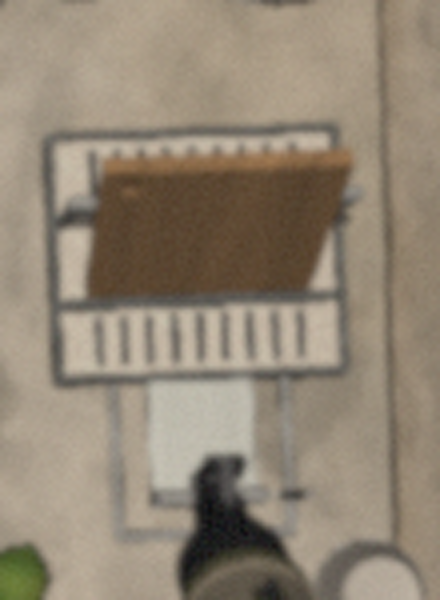

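The board's foot is centred (columns 88–308 within the tray's 57–340) and right behind the ridge, and the bar is in line with the collar. Handing in.

```bash
python3 -c "
from bench import hand_in; print(hand_in())"
```

```text
the job is handed in; nothing more can be done
None
```

I lifted the board out of the holder and leaned it on the stand's rail with its foot on the tray behind the ridge, then let go. After that I gripped the drain slide's bar, pulled it out to the mark collar, and handed in at about 19.7 s while still holding it.

**Board:** In the last top view it is centred: about 31 and 32 px between its foot and the tray's two sides. It looks square to the stand, and its foot lies right behind the ridge. On the first lowering the side view showed the foot about 10 mm too far back, so I moved it 6 mm forward before letting go.

**Slide:** The bar is level with the collar to within about 1 mm in the averaged top view. The arm was steady in a last hold, at about 7 N spring load and with the bar still gripped. I saw the collar and bar clearly only after tilting the hand about 25° around the bar.

**Disagreement between checks:** I estimated that the bar had to come out about 42.5 mm to reach the collar (41.3 to 43.9 mm in different views). For the final position, the wrist camera gave 42.4 mm out and the tool position gave about 43.5 mm. I relied on the direct comparison in the top view. The thin pointer itself could not be made out, so I judged by the bar.

The lime, katori, garlic and brush stayed where they were, as far as the pictures show.

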